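# Ready the sweet dispenser for a portion

## Task

Get the sweet dispenser ready and start it. First screw its orange-knobbed levelling foot down (clockwise seen from above) until the foot just touches the counter, without forcing it further; then lift the black portion knob out of its notch, carry it along and drop it fully into the notch marked by the yellow tag. Next set the orange tub down upright on the middle of the round green pad, let go of it, and finally press the green start button fully in, leaving the other tubs, the jar and the price stand where they are.

Things in the scene. Friction and masses are not known exactly. Their poses are not given: they have to be found in the camera images.
- dispenser: Fixed sweet dispenser, 225 x 465 x 181 mm. Origin on the counter (z = 0) below the middle notch of its slide; x axis to its back, y along the slide to its left, z up. White console: deck 60 mm above the counter, x -68 to 50, y -145 to 85 mm. Clear hopper at x 66 to 140, y 113 to 217, up to z 181 mm; its chute reaches forward to x = 22 mm at z about 100 mm, behind the green pad.
- foot (a joint): Turn of the foot's wing knob, rad; grows clockwise seen from above. 0 = rubber foot just touches the counter; starts at -1.8 to -2.6 (foot 3.4 to 5 mm above the counter). Thread 12 mm per turn: knob and foot sink together as it turns. Turning takes about 0.05 N m; past 0 it stiffens by about 1.5 N m per rad and eases back towards 0 when let go. Below 0 it stays as left.
- foot_grip (a point): Centre of the foot's wing knob, at dispenser x = -30, y = -215 mm, 80 mm above the foot's underside (and the counter, when touching). Orange upright wing 48 mm long (point's x axis), 13 mm thick (y, grasp across it), 30 mm high (point +-15 mm); turns about z. Below it a thin round stem and the steel outrigger (top 38 mm above the counter).
- knob_grip (a point): Centre of the portion knob's black grip, 15 mm thick (dispenser x; grasp across this), 26 mm wide (y), 42 mm high; 107 mm above the counter when down. Its steel cross pin (9 mm thick) lies in one of five notches at dispenser y = -52, -26, 0, 26, 52 mm, 14 mm wide, between round-topped teeth 12 mm high. Cannot turn; slides in y only when lifted over 12 mm; drops by its weight (0.9 N).
- portion (a joint): Position of the portion knob along the slide, m, along the dispenser's y axis; 0 = middle notch (where it starts), range -0.056 to +0.056.
- portion_lift (a joint): Height of the portion knob above its seat in a notch, m: 0 = fully down, stop at 0.028; over 0.012 it clears the teeth.
- notch_yellow (a point): Point on the deck (60 mm above the counter) at the middle of the notch that the yellow tag marks; axes as the dispenser's. The tag, 24 x 19 x 3 mm, lies on the deck 50 mm nearer the robot (dispenser -x). Red, blue and green tags like it mark the other three outer notches; which tag is at which notch varies.
- tub_orange_mid (a point): Centre (half-way up, on the axis) of the loose orange tub: open round tub, 60 mm outside diameter, 70 mm high, wall 2.5 mm, about 70 g, upright (z along its axis). It stands on the counter among the white and grey tubs.
- tub_white_mid (a point): Centre, half-way up, of the white tub, same size as the orange one; leave it.
- tub_grey_mid (a point): Centre, half-way up, of the grey tub, same size; leave it.
- tub_pad (a point): Middle of the top of the round green pad (80 mm in diameter), 27 mm above the counter, at dispenser x = -40, y = +165 mm.
- start (a joint): Travel of the green start button, m: 0 = out, 0.006 = fully in; springs back. Takes about 4 N.
- start_top (a point): Middle of the top face of the green start button (30 mm in diameter), 78 mm above the counter when out, on the deck at dispenser x = -5, y = -110 mm; press straight down.
- jar_mid (a point): Middle of a loose amber jar, 68 mm in diameter and 100 mm high; bystander.
- price_stand: Loose wooden card stand with a blank yellow card, 45 x 80 x 67 mm, origin under its middle; bystander.
Things that resemble listed ones, but are neither listed nor needed, are in the scene too. Leave any blue, purple or turquoise look-alike of the part that bears tub_orange_mid alone.

How it is judged:
By the outcome, as a careful person would: the job done as asked, in the order asked, and still so for the second after the job is handed in, with the robot touching nothing.
It also fails if it takes over 72 s, if anything falls off the work surface, if the arm or the gripper's body presses on something with over 40 N, if the wrist force passes 120 N, or if a joint passes its speed limit or range.

## Robot

A 6-joint arm with a two-finger parallel gripper is mounted at the origin on the work surface. World frame = base frame: x ahead of the robot, y to its left, z up, the work surface at z = 0. Lengths are in m, angles in degrees, forces in N, time in s.
With the tool pointing down it reaches from about 0.35 to 0.725 m from the base axis. Payload 4.3 kg.
Tool frame: the origin (TCP) lies on the mounting face of the last link; the fingertips stand 173 mm ahead of it and the grasp point (between the pads) lies 155 mm ahead of it; z points along the fingers, x is the direction in which the jaws open and shut, and the axes are right-handed (so a half turn about z gives the same grasp; the last joint's range is limited). The gripper opens to 85 mm and grips with 20 to 120 N. Pads are 22 mm wide; open, the fingers measure 114 mm over their backs; the gripper's body (76 mm by 85 mm) begins 54 mm behind the grasp point. The pads swing forward as they close: fully open they stand 13 mm farther back than shut.
Start: joints at [59.742, 21.618, 4.641, 73.018, 0, 83.68], TCP at [0.233, 0.526, 0.405] pointing down, gripper open.
Joint ranges: [-156.06, 156.06], [-48.1, 94.91], [-58.44, 69.94], [-101.28, 121.22], [-78.64, 73.56], [-180, 180]. Speed limits (degrees/s): [147.25, 147.25, 180, 180, 180, 180].

## Interface

Orientations are given as a 3x3 rotation matrix whose columns are the frame's x, y, z axes.
In Python, from bench import r, vision gives the robot as it stands.
- The arm moves only by the tool send_rows, never from a script. Its arguments are lists of equal length, an entry for each row: "gripper": the closure, from 0 (fully open) to 1 (shut); "linear": the shift along the tool's x, y, z in cm, a list of three; "rotation": the turn, a rotation vector about the tool's x, y, z in degrees, a list of three. A call has exactly 8 rows; each row shifts and turns the pose as measured when the row begins, along the tool's axes as they then stand; what a row does not reach is not made up. A row lasts 1/12 s, in which the tool goes at most 41.7 mm and 7.16 degrees, less where a joint would pass 70% of its speed; a pose out of reach is approached as far as the arm can. A call with a gripper value outside its range is refused whole. The fingers move at their own pace and stop on an object; "grip_force" is the grip in N (left out, the last holds). Time passes only in rows, so rows that do not move let the fingers close, or fill a call up. It gives the time, the measured TCP pose, the force and the opening at its end, in the units of the state.
- r.get_obs(): the state, without advancing time (a new reading comes with each control period).
- vision.grab_frame(name): name is "side" or "top" or "wrist"; returns a dict with "img" (420x560x3 uint8, blue, green, red), "fx", "fy", "cx", "cy" (pixels), "k1" (the pictures are not rectified: a ray, as slopes to the right and down, at radius r is drawn at 1 + k1 r^2 times it, then the intrinsics apply), "R" (3x3) and "t" (3): a world point X has camera coordinates R X + t; the wrist camera has in their place "T_tool_cam" (4x4, takes a point from camera to tool coordinates, whose origin is the TCP and whose axes are the tool frame's). Camera axes: x right, y down, z forward; pixel columns grow to the right and rows downward; lengths in m; the calibration is good to about 2 mm. A picture is of the moment at which its call begins: read the wrist's pose just before it. There is no depth.
- r.finish_job(): hands the job in, once; it reports no verdict.
Trained networks look in a picture, given as the dict that the camera call returned (one of the last four; its "shot" number tells which), for a name from the list of things; names that differ only in an ending like _2 or _b are one class to them, and where a whole thing is asked for, a point or a joint stands for the part that bears it (a point fixed in the world has none). Each returns a list of dicts, best first, with "p" (0 to 1); they miss things now and then, are a little off and sometimes report something else, mostly with a low value. They report only what shows in the picture. A call takes as long as a camera call. They do not tell look-alikes from the thing itself.
- vision.spot_in(picture, name): "bbox" ([left, top, width, height] in pixels, round what is visible of it).
- vision.outline_of(picture, name): "region" (420x560 bool, what is visible of it) and "bbox" ([left, top, width, height] in pixels, round what is visible of it).
The state is a dict: "time": time; "joint_pos": joint angles; "qvel": joint speeds; "effort": joint torques, N m; "eef_pos": TCP position; "orientation": TCP orientation; "contact_force": force on the tool from outside, world axes, zero at the start; "torque": the same for the moment, N m; "gripper_width": finger opening in m.
Only numpy, scipy, OpenCV 4.12 (cv2) and the standard library are available. Lean on these libraries where they do the work, as an engineer would, in place of code of your own. Each camera call takes 0.05 s, during which the arm holds its last target.

## Working session

There is one attempt and no reset: what is moved stays moved. The work goes in short steps, Python scripts to look and compute and a tool call to move; the robot and the scene stay as the last step left them, time stands still between calls to the robot, and variables do not carry over. Pictures are saved under pics/ and viewed, and the job is handed in when it is done.

Besides the shell and the picture viewer there is one more tool, called after "Call:" as name(argument=value, ...) on one line, values as JSON. send_rows: Moves the arm, as the interface text tells. Its arguments: {"type":"object","properties":{"gripper":{"type":"array","items":{"type":"number"}},"linear":{"type":"array","items":{"type":"array","items":{"type":"number"}}},"rotation":{"type":"array","items":{"type":"array","items":{"type":"number"}}},"grip_force":{"type":"number"}},"required":["gripper","linear","rotation"]}

```bash
ls; mkdir -p pics
cat > h.py <<'E'
import numpy as np, cv2, json
from bench import r, vision
def K(f): return np.array([[f['fx'],0,f['cx']],[0,f['fy'],f['cy']],[0,0,1.]])
def pose(f,obs=None):
    if 'R' in f: return np.array(f['R']),np.array(f['t'])
    T=np.eye(4);T[:3,:3]=np.array(obs['orientation']);T[:3,3]=obs['eef_pos']
    M=np.linalg.inv(T@np.array(f['T_tool_cam']));return M[:3,:3],M[:3,3]
def ray(f,uv,obs=None):
    R,t=pose(f,obs)
    d=np.array([(uv[0]-f['cx'])/f['fx'],(uv[1]-f['cy'])/f['fy']]);u=d.copy()
    for _ in range(20): u=d/(1+f['k1']*(u@u))
    return -R.T@t, R.T@np.array([u[0],u[1],1])
def atz(f,uv,z,obs=None):
    c,d=ray(f,uv,obs); return c+d*(z-c[2])/d[2]
def proj(f,X,obs=None):
    R,t=pose(f,obs);p=R@np.array(X)+t;u=p[:2]/p[2];u=u*(1+f['k1']*(u@u))
    return np.array([u[0]*f['fx']+f['cx'],u[1]*f['fy']+f['cy']])
def grab(n,name=None):
    o=r.get_obs();f=vision.grab_frame(n)
    if name: cv2.imwrite('pics/'+name+'.png',f['img'])
    return f,o
E
python3 - <<'E'
from h import *
o=r.get_obs();print(o)
for n in ['side','top','wrist']:
    f,o=grab(n,n+'0');print({k:v for k,v in f.items() if k!='img'})
E
```

```text
pics
{'time': 0.0, 'joint_pos': array([5.97406303e+01, 2.16638096e+01, 4.56226653e+00, 7.30166328e+01,
       1.70095680e-03, 8.36806611e+01]), 'qvel': array([-0.14565319, -0.08587665, -0.04731359, -0.04988476, -0.07392518,
       -0.05402075]), 'effort': array([-1.33703934e-04, -4.63603342e+01,  2.69875985e+01,  2.09701160e-02,
       -2.94459096e-04, -1.01989431e-05]), 'eef_pos': array([0.23316229, 0.52528424, 0.40373692]), 'orientation': array([[ 4.05779187e-01,  9.13970523e-01, -1.06499638e-03],
       [ 9.13968852e-01, -4.05780503e-01, -1.76658014e-03],
       [-2.04675694e-03, -2.56532072e-04, -9.99997872e-01]]), 'contact_force': array([ 0.0306492 ,  0.70662517, -0.48292153]), 'torque': array([-0.01379015, -0.03177373,  0.01652304]), 'gripper_width': 0.0850267094784514}
{'fx': 521.0821049231381, 'fy': 521.0821049231381, 'cx': 277.72249265822745, 'cy': 207.03441157583342, 'k1': -0.1979023890134918, 'R': array([[ 0.92670677, -0.37571248,  0.00739535],
       [-0.27976459, -0.70292008, -0.65393818],
       [ 0.25089108,  0.60393998, -0.75651184]]), 't': array([-0.37650384,  0.2317
[... 169 characters left out ...]
ay([[ 0.00916164, -0.99988161,  0.01236243],
       [-0.99266186, -0.01058483, -0.12045908],
       [ 0.12057568, -0.01116811, -0.99264131]]), 't': array([0.07641364, 0.44135766, 1.0462949 ]), 'shot': 2}
{'fx': 289.6377716764117, 'fy': 289.6377716764117, 'cx': 284.8310249149208, 'cy': 211.4916195605375, 'k1': -0.045440312116011565, 'T_tool_cam': array([[ 9.99999910e-01,  3.37291073e-04,  2.58527494e-04,
         5.82125728e-04],
       [-3.99562018e-04,  9.53423722e-01,  3.01633960e-01,
        -7.70012873e-02],
       [-1.44747804e-04, -3.01634036e-01,  9.53423771e-01,
         3.03974970e-02],
       [ 0.00000000e+00,  0.00000000e+00,  0.00000000e+00,
         1.00000000e+00]]), 'shot': 3}
```

View pics/side0.png

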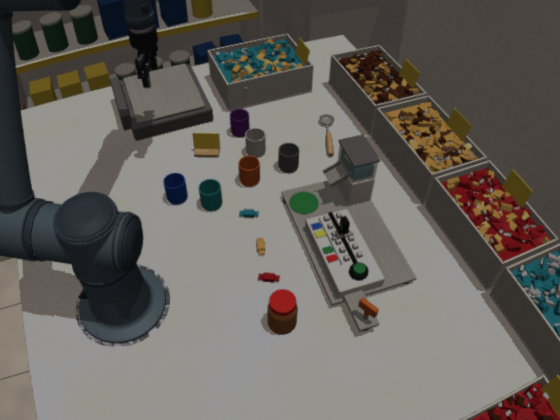

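View pics/top0.png

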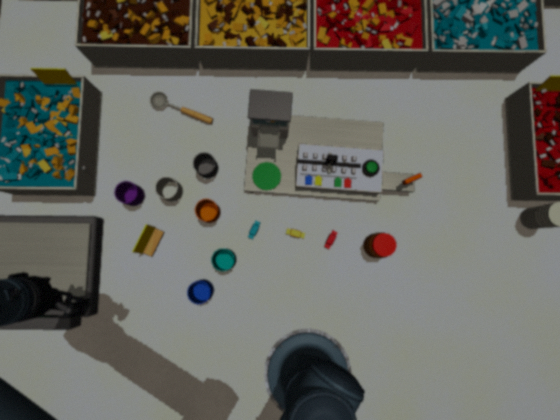

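View pics/wrist0.png

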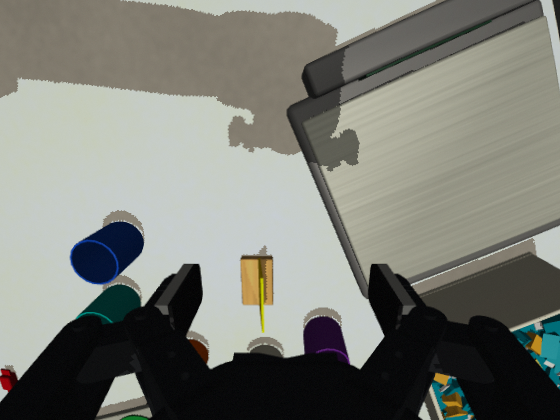

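The top view shows the orange tub at (207,211), pad at (267,176), knob at (331,160), yellow tag at (318,182), button at (370,168) and foot wing at (412,178). Next I'll measure the poses.

```bash
cat > m.py <<'E'
from h import *
F={n:vision.grab_frame(n) for n in ['top','side']}
for n,f in F.items():
    print(n)
    for nm in ['dispenser','foot_grip','knob_grip','tub_orange_mid','tub_pad','start_top','jar_mid','notch_yellow','price_stand']:
        try:
            for d in vision.outline_of(f,nm)[:4]:
                ys,xs=np.nonzero(d['region']); print(nm,round(d['p'],2),np.round(d['bbox']),xs.mean().round(1),ys.mean().round(1),len(xs))
        except Exception as e: print(nm,e)
    hsv=cv2.cvtColor(f['img'],cv2.COLOR_BGR2HSV)
    for c,lo,hi in [('green',(50,100,50),(70,255,255)),('orange',(5,150,60),(14,255,255)),('yellow',(22,150,60),(32,255,255)),('blue',(105,120,50),(125,255,255))]:
        m=cv2.inRange(hsv,lo,hi);_,_,s,ce=cv2.connectedComponentsWithStats(m)
        for a,b in zip(s[1:],ce[1:]):
            if a[4]>15 and 60<b[1]<330 and 100<b[0]<450: print('  ',c,a,b.round(1))
f=F['top'];x=cv2.resize(f['img'][130:230,190:440],None,fx=3.2,fy=3.2,interpolation=cv2.INTER_CUBIC);cv2.imwrite('pics/topz.png',x)
f=F['side'];x=cv2.resize(f['img'][130:340,230:430],None,fx=2.8,fy=2.8,interpolation=cv2.INTER_CUBIC);cv2.imwrite('pics/sidez.png',x)
E
python3 m.py
```

```text
top
dispenser 0.86 [242.  88. 181. 113.] 315.1 153.0 12385
foot_grip 0.44 [402. 172.  16.  10.] 411.2 178.7 79
knob_grip 0.42 [324. 153.  14.  18.] 330.7 160.2 136
tub_orange_mid 0.71 [119. 182.  28.  26.] 129.1 192.7 550
tub_orange_mid 0.65 [211. 248.  24.  20.] 223.4 259.0 464
tub_orange_mid 0.62 [195. 200.  28.  21.] 207.8 210.2 474
tub_orange_mid 0.59 [187. 281.  26.  22.] 200.3 290.9 485
tub_pad 0.73 [243.  90. 180. 112.] 314.9 152.6 12158
start_top 0.65 [367. 162.   8.   9.] 371.6 166.6 84
jar_mid 0.61 [363. 229.  37.  25.] 379.5 244.8 677
notch_yellow 0.53 [314. 175.   9.  11.] 318.3 180.5 77
price_stand 0.81 [134. 227.  31.  31.] 148.2 240.4 621
price_stand 0.55 [361. 230.  36.  27.] 379.0 244.6 689
   green [366 161  12  12 101] [371.5 166.3]
   green [253 163  28  27 597] [266.3 175.8]
   green [335 178   6   9  49] [337.5 181.9]
   orange [404 174  17  10  76] [411.9 178.5]
   orange [196 200  23  22 233] [207.6 210.4]
   yellow [316 176   5   9  41] [317.9 180.4]
   yellow [134 226  21  27 174] [143.7 238.4]
   yellow [287 230  16   7  74] [294.8 233.1]
   blue [305 175  
[... 567 characters left out ...]
212
jar_mid 0.96 [268. 289.  30.  46.] 282.0 311.9 1085
price_stand 0.8 [194. 133.  28.  26.] 206.7 144.6 659
   green [290 192  28  22 478] [303.5 202.3]
   green [323 247  10   6  47] [327.4 249.5]
   green [353 263  13  10 101] [359.2 267.7]
   orange [399 111  11   5  31] [403.7 113.5]
   orange [442 132   7   4  16] [445.  132.9]
   orange [239 156  20  30 411] [249.7 169.9]
   orange [360 298  18  19 122] [368.8 305.9]
   orange [269 305  28  16 145] [282.8 314.8]
   yellow [400  59  19  29 295] [409.1  73.1]
   yellow [193 134  26  15 343] [205.9 140.5]
   yellow [316 231   9   6  41] [319.8 233.5]
   blue [164 173  21  17 104] [174.2 183. ]
   blue [312 223  10   6  46] [316.3 225.5]
```

View pics/topz.png

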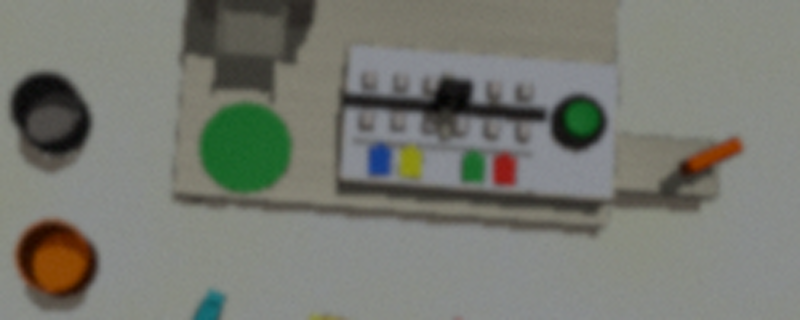

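View pics/sidez.png

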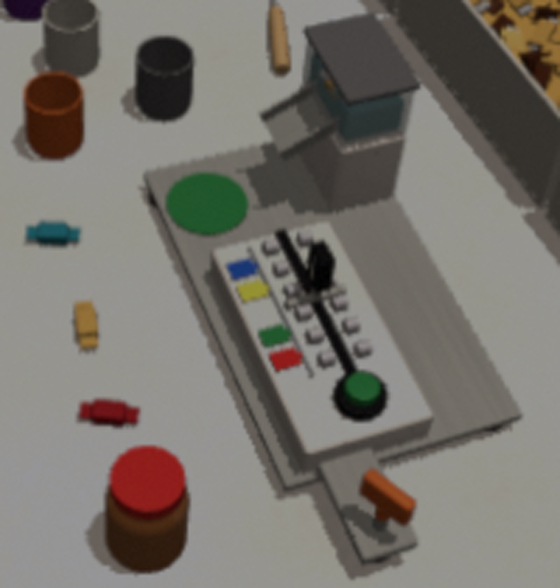

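```bash
cat > fit.py <<'E'
from h import *
from scipy.optimize import least_squares
T=vision.grab_frame('top');S=vision.grab_frame('side')
pts=[(T,(266.3,175.8),(-40,165,27)),(S,(303.5,202.3),(-40,165,27)),(T,(371.5,166.3),(-5,-110,78)),(S,(359.2,267.7),(-5,-110,78)),
 (T,(411.9,178.5),(-30,-215,84)),(S,(368.8,305.9),(-30,-215,84)),
 (T,(317.9,180.4),(-50,26,63)),(S,(319.8,233.5),(-50,26,63)),(T,(308.3,179.6),(-50,52,63)),(S,(316.3,225.5),(-50,52,63)),
 (T,(337.5,181.9),(-50,-26,63)),(S,(327.4,249.5),(-50,-26,63)),]
def W(p,q): 
    c,s=np.cos(p[2]),np.sin(p[2]);q=np.array(q)/1000;return np.array([p[0]+c*q[0]-s*q[1],p[1]+s*q[0]+c*q[1],q[2]])
def res(p): return np.concatenate([proj(f,W(p,q))-np.array(u) for f,u,q in pts])
s=least_squares(res,[.6,0,0],loss='soft_l1');p=s.x;print(p[:2],np.degrees(p[2]));print(res(p).reshape(-1,2).round(1))
for n,q in [('foot',(-30,-215,84)),('knob',(0,0,107)),('notch',(0,26,60)),('pad',(-40,165,27)),('start',(-5,-110,78))]: print(n,W(p,q).round(4))
for n,u in [('orange',(207.7,210.3))]: print(n, atz(T,u,.06),atz(T,u,.07))
print(atz(S,(249,159),.07), [ (proj(T,(x,y,.07)),proj(S,(x,y,.07))) for x,y in []])
E
python3 fit.py
```

```text
[ 0.55776103 -0.05244607] -3.5679123347311146
[[-0.   0.1]
 [ 0.1 -0.6]
 [-0.1  0.3]
 [ 0.4  0.2]
 [-0.2 -0.1]
 [ 0.1  0.8]
 [ 0.2  0.3]
 [ 0.2 -0.5]
 [-0.   0.4]
 [-0.1 -0.3]
 [ 0.1  0.2]
 [ 0.4 -0.5]]
foot [ 0.5144 -0.2652  0.084 ]
knob [ 0.5578 -0.0524  0.107 ]
notch [ 0.5594 -0.0265  0.06  ]
pad [0.5281 0.1147 0.027 ]
start [ 0.5459 -0.1619  0.078 ]
orange [0.42782581 0.26660393 0.06      ] [0.42669501 0.26491748 0.07      ]
[0.43379786 0.28271861 0.07      ] []
```

```bash
cat > plan.py <<'E'
import sys
from h import *
from scipy.spatial.transform import Rotation as Rn
# usage: plan.py n x y z yaw [dir]  (TCP target; yaw of tool x; dir: ''|cw|ccw)
def plan(n,x,y,z,yaw,d=''):
    o=r.get_obs();R=np.array(o['orientation']);p=np.array(o['eef_pos'])
    c,s=np.cos(np.radians(yaw)),np.sin(np.radians(yaw))
    G=np.array([[c,s,0],[s,-c,0],[0,0,-1]])
    rv=Rn.from_matrix(R.T@G).as_rotvec(degrees=True)
    a=rv[2]
    if d=='cw' and a<-5: rv=rv*(1-360/np.linalg.norm(rv))
    if d=='ccw' and a>5: rv=rv*(1-360/np.linalg.norm(rv))
    dp=(np.array([x,y,z])-p)/n;L=[];A=[]
    for i in range(n):
        L.append((R.T@dp*100).round(2).tolist());A.append((rv/n).round(1).tolist());R=R@Rn.from_rotvec(rv/n,degrees=True).as_matrix()
    for k in range(0,n,8): print(json.dumps({'linear':L[k:k+8],'rotation':A[k:k+8]}))
a=sys.argv
if __name__=='__main__':
    o=r.get_obs();print('t',o['time'],np.array(o['eef_pos']).round(4),'yaw',np.degrees(np.arctan2(o['orientation'][1][0],o['orientation'][0][0])).round(1),'w',round(o['gripper_width'],4),'F',o['contact_force'].round(1),'M',o['torque'].round(2),'j',o['joint_pos'].round(0))
    if len(a)>1: plan(int(a[1]),*map(float,a[2:6]),*(a[6:7]))
E
python3 plan.py 24 0.5144 -0.2652 0.33 201 ccw
```

```text
t 1.25 [0.2333 0.5256 0.4047] yaw 66.1 w 0.0851 F [-0.   0.3 -0. ] M [ 0.   -0.03  0.01] j [60. 22.  5. 73.  0. 84.]
{"linear": [[-2.54, 2.41, 0.31], [-2.76, 2.15, 0.31], [-2.96, 1.87, 0.31], [-3.13, 1.57, 0.31], [-3.26, 1.25, 0.31], [-3.37, 0.93, 0.31], [-3.45, 0.59, 0.31], [-3.49, 0.25, 0.31]], "rotation": [[0.0, -0.0, -5.6], [0.0, -0.0, -5.6], [0.0, -0.0, -5.6], [0.0, -0.0, -5.6], [0.0, -0.0, -5.6], [0.0, -0.0, -5.6], [0.0, -0.0, -5.6], [0.0, -0.0, -5.6]]}
{"linear": [[-3.5, -0.09, 0.31], [-3.47, -0.43, 0.31], [-3.41, -0.77, 0.31], [-3.32, -1.1, 0.31], [-3.2, -1.42, 0.31], [-3.04, -1.73, 0.31], [-2.86, -2.02, 0.31], [-2.65, -2.29, 0.31]], "rotation": [[0.0, -0.0, -5.6], [0.0, -0.0, -5.6], [0.0, -0.0, -5.6], [0.0, -0.0, -5.6], [0.0, -0.0, -5.6], [0.0, -0.0, -5.6], [0.0, -0.0, -5.6], [0.0, -0.0, -5.6]]}
{"linear": [[-2.41, -2.53, 0.31], [-2.15, -2.76, 0.31], [-1.87, -2.96, 0.31], [-1.57, -3.12, 0.31], [-1.26, -3.26, 0.31], [-0.93, -3.37, 0.31], [-0.6, -3.45, 0.31], [-0.26, -3.49, 0.31]], "rotation": [[0.0, -0.0, -5.6], [0.0, -0.0, -5.6], [0.0, -0.0, -5.6], [0.0, -0.0, -5.6], [0.0, -0.0, -5.6], [0.0, -0.0, -5.6], [0.0, -0.0, -5.6], [0.0, -0.0, -5.6]]}
```

Call:
send_rows(gripper=[0, 0, 0, 0, 0, 0, 0, 0], linear=[[-2.5, 2.4, 0.3], [-2.8, 2.1, 0.3], [-3.0, 1.9, 0.3], [-3.1, 1.6, 0.3], [-3.3, 1.2, 0.3], [-3.4, 0.9, 0.3], [-3.4, 0.6, 0.3], [-3.5, 0.2, 0.3]], rotation=[[0, 0, -5.6], [0, 0, -5.6], [0, 0, -5.6], [0, 0, -5.6], [0, 0, -5.6], [0, 0, -5.6], [0, 0, -5.6], [0, 0, -5.6]])

```text
time: 1.92
eef_pos: [0.331, 0.26, 0.3788]
orientation: [[-0.4, 0.917, 0.004], [0.917, 0.4, 0.006], [0.004, 0.006, -1.0]]
contact_force: [-0.4, -0.2, 0.9]
gripper_width: 0.0856
```

```bash
python3 plan.py 16 0.5144 -0.2652 0.33 201 ccw
```

```text
t 1.9167 [0.331  0.26   0.3788] yaw 113.6 w 0.0856 F [-0.4 -0.2  0.9] M [-0.08  0.01 -0.  ] j [ 29.   4. -22.  64.   0.   6.]
{"linear": [[-3.47, -0.26, 0.29], [-3.43, -0.59, 0.29], [-3.36, -0.92, 0.29], [-3.25, -1.23, 0.29], [-3.12, -1.54, 0.29], [-2.96, -1.83, 0.29], [-2.77, -2.1, 0.29], [-2.56, -2.35, 0.29]], "rotation": [[0.0, 0.0, -5.5], [0.0, 0.0, -5.5], [0.0, 0.0, -5.5], [0.0, 0.0, -5.5], [0.0, 0.0, -5.5], [0.0, 0.0, -5.5], [0.0, 0.0, -5.5], [0.0, 0.0, -5.5]]}
{"linear": [[-2.33, -2.59, 0.29], [-2.07, -2.8, 0.29], [-1.79, -2.98, 0.3], [-1.5, -3.14, 0.3], [-1.2, -3.27, 0.3], [-0.88, -3.36, 0.3], [-0.55, -3.43, 0.3], [-0.22, -3.47, 0.3]], "rotation": [[0.0, 0.0, -5.5], [0.0, 0.0, -5.5], [0.0, 0.0, -5.5], [0.0, 0.0, -5.5], [0.0, 0.0, -5.5], [0.0, 0.0, -5.5], [0.0, 0.0, -5.5], [0.0, 0.0, -5.5]]}
```

Tracking is accurate.

Call:
send_rows(gripper=[0, 0, 0, 0, 0, 0, 0, 0], linear=[[-3.47, -0.26, 0.3], [-3.43, -0.59, 0.3], [-3.36, -0.92, 0.3], [-3.25, -1.23, 0.3], [-3.12, -1.54, 0.3], [-2.96, -1.83, 0.3], [-2.77, -2.1, 0.3], [-2.56, -2.35, 0.3]], rotation=[[0, 0, -5.5], [0, 0, -5.5], [0, 0, -5.5], [0, 0, -5.5], [0, 0, -5.5], [0, 0, -5.5], [0, 0, -5.5], [0, 0, -5.5]])

```text
time: 2.58
eef_pos: [0.4228, -0.0062, 0.3556]
orientation: [[-0.929, 0.37, 0.011], [0.37, 0.929, 0.008], [-0.007, 0.011, -1.0]]
contact_force: [0.3, 1.4, -0.4]
gripper_width: 0.0855
```

Call:
send_rows(gripper=[0, 0, 0, 0, 0, 0, 0, 0], linear=[[-2.33, -2.59, 0.3], [-2.07, -2.8, 0.3], [-1.79, -2.98, 0.3], [-1.5, -3.14, 0.3], [-1.2, -3.27, 0.3], [-0.88, -3.36, 0.3], [-0.55, -3.43, 0.3], [-0.22, -3.47, 0.3]], rotation=[[0, 0, -5.5], [0, 0, -5.5], [0, 0, -5.5], [0, 0, -5.5], [0, 0, -5.5], [0, 0, -5.5], [0, 0, -5.5], [0, 0, -5.5]])

```text
time: 3.25
eef_pos: [0.5261, -0.2807, 0.3311]
orientation: [[-0.911, -0.413, 0.015], [-0.413, 0.911, 0.007], [-0.017, -0.0, -1.0]]
contact_force: [0.6, 1.2, 0.3]
gripper_width: 0.0855
```

```bash
cat > foot.py <<'E'
from h import *
import sys
f,o=grab('wrist',sys.argv[1])
hsv=cv2.cvtColor(f['img'],cv2.COLOR_BGR2HSV);m=cv2.inRange(hsv,(4,150,60),(16,255,255))
_,lab,s,ce=cv2.connectedComponentsWithStats(m)
for i in range(1,len(s)):
    if s[i][4]>100:
        ys,xs=np.nonzero(lab==i);rc=cv2.minAreaRect(np.c_[xs,ys].astype(np.float32))
        b=cv2.boxPoints(rc);print(s[i],ce[i],rc);W=np.array([atz(f,q,.095,o)[:2] for q in b]);print(W.round(4).tolist(),W.mean(0))
        e=W[1]-W[0],W[2]-W[1];e=max(e,key=np.linalg.norm);print('wing yaw',np.degrees(np.arctan2(e[1],e[0])),np.linalg.norm(e))
print(o['eef_pos'],'predicted px of knob',proj(f,(.5144,-.2652,.084),o))
E
python3 foot.py w1; python3 plan.py
```

```text
[290 214  17  65 992] [298.04737903 246.31048387] ((298.0, 246.0), (64.0, 16.0), 90.0)
[[0.5307, -0.2893], [0.5199, -0.2943], [0.4964, -0.2457], [0.5081, -0.2402]] [ 0.51378418 -0.26739117]
wing yaw 115.7112277503057 0.054035872824115525
[ 0.5261018  -0.28069577  0.33105428] predicted px of knob [295.82605872 243.52394512]
t 3.3 [ 0.5281 -0.2865  0.3298] yaw -155.6 w 0.0853 F [ 5.5 -6.6 -0.3] M [-0.41 -0.22 -0.01] j [ -35.   26.   -0.   63.    1. -149.]
```

View pics/w1.png

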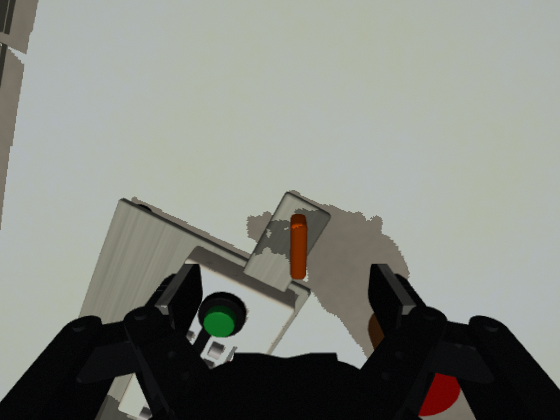

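The wrist view shows the wing at (298,246), nearly aligned with the jaws; the arm was still moving when it was taken. I'll move closer and measure again.

```bash
python3 plan.py 5 0.514 -0.266 0.30 205.5
```

```text
t 3.3 [ 0.5281 -0.2865  0.3298] yaw -155.6 w 0.0853 F [ 5.5 -6.6 -0.3] M [-0.41 -0.22 -0.01] j [ -35.   26.   -0.   63.    1. -149.]
{"linear": [[0.1, 0.49, 0.59], [0.09, 0.49, 0.59], [0.09, 0.49, 0.59], [0.09, 0.49, 0.59], [0.08, 0.49, 0.59]], "rotation": [[-0.1, 0.2, -0.2], [-0.1, 0.2, -0.2], [-0.1, 0.2, -0.2], [-0.1, 0.2, -0.2], [-0.1, 0.2, -0.2]]}
```

Call:
send_rows(gripper=[0.3, 0.3, 0.3, 0.3, 0.3, 0.3, 0.3, 0.3], linear=[[0.1, 0.49, 0.59], [0.1, 0.49, 0.59], [0.1, 0.49, 0.59], [0.1, 0.49, 0.59], [0.1, 0.49, 0.59], [0, 0, 0], [0, 0, 0], [0, 0, 0]], rotation=[[-0.1, 0.2, -0.2], [-0.1, 0.2, -0.2], [-0.1, 0.2, -0.2], [-0.1, 0.2, -0.2], [-0.1, 0.2, -0.2], [0, 0, 0], [0, 0, 0], [0, 0, 0]])

```text
time: 3.97
eef_pos: [0.51, -0.2609, 0.2957]
orientation: [[-0.903, -0.429, -0.009], [-0.429, 0.903, 0.006], [0.005, 0.009, -1.0]]
contact_force: [0.3, 0.2, 0.2]
gripper_width: 0.0601
```

```bash
python3 foot.py w2; python3 plan.py 8 0.514 -0.266 0.239 205.5
```

```text
[ 273  193   21   79 1499] [283.26684456 231.76717812] ((283.0, 232.0), (78.0, 20.0), 90.0)
[[0.53, -0.2877], [0.5191, -0.2929], [0.4959, -0.2452], [0.5079, -0.2395]] [ 0.51324208 -0.26633278]
wing yaw 115.92823642130054 0.05305583603760977
[390 357  25  36 349] [399.99713467 368.95988539] ((402.037841796875, 375.92706298828125), (20.847000122070312, 35.50748062133789), 8.972625732421875)
[[0.3787, -0.1793], [0.3946, -0.2117], [0.3782, -0.2154], [0.3611, -0.1829]] [ 0.37813093 -0.19731143]
wing yaw -63.91251729058134 0.03611956376688104
[ 0.51004226 -0.26092502  0.29566291] predicted px of knob [280.73789133 228.25215955]
t 4.0167 [ 0.5102 -0.2611  0.2959] yaw -154.6 w 0.0601 F [ 0.5 -0.5  0.3] M [ 0.05  0.01 -0.05] j [ -33.   25.   -7.   59.    0. -149.]
{"linear": [[-0.02, -0.08, 0.71], [-0.02, -0.08, 0.71], [-0.02, -0.08, 0.71], [-0.02, -0.08, 0.71], [-0.02, -0.08, 0.71], [-0.02, -0.08, 0.71], [-0.02, -0.08, 0.71], [-0.02, -0.08, 0.71]], "rotation": [[0.1, -0.0, -0.0], [0.1, -0.0, -0.0], [0.1, -0.0, -0.0], [0.1, -0.0, -0.0], [0.1, -0.0, -0.0], [0.1, -0.0, -0.0], [0.1, -0.0, -0.0], [0.1, -0.0, -0.0]]}
```

View pics/w2.png

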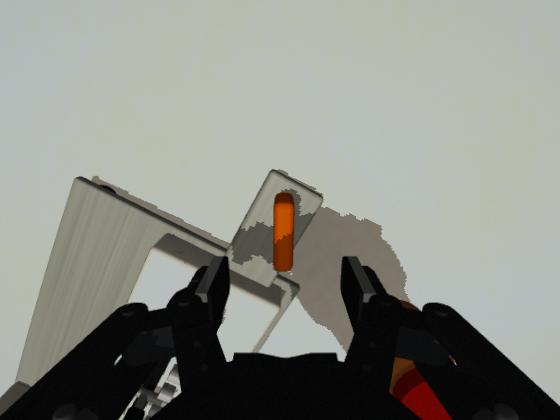

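Call:
send_rows(gripper=[0.3, 0.3, 0.3, 0.3, 0.3, 0.3, 0.3, 0.3], linear=[[0, -0.1, 1.0], [0, -0.1, 1.0], [0, -0.1, 1.0], [0, -0.1, 1.0], [0, -0.1, 0.9], [0, 0, 0.6], [0, 0, 0.1], [0, 0, 0]], rotation=[[0.1, 0, 0], [0.1, 0, 0], [0.1, 0, 0], [0.1, 0, 0], [0, 0, 0], [0, 0, 0], [0, 0, 0], [0, 0, 0]])

```text
time: 4.68
eef_pos: [0.5133, -0.267, 0.2347]
orientation: [[-0.904, -0.428, -0.002], [-0.428, 0.904, -0.003], [0.003, -0.002, -1.0]]
contact_force: [-0.0, -0.2, 0.5]
gripper_width: 0.0595
```

```bash
python3 plan.py 1 0.5135 -0.266 0.239 205.5
```

```text
t 4.6833 [ 0.5133 -0.267   0.2347] yaw -154.6 w 0.0595 F [-0.  -0.2  0.5] M [-0.04  0.02  0.  ] j [ -34.   28.  -12.   50.   -0. -149.]
{"linear": [[-0.06, 0.08, -0.43]], "rotation": [[-0.1, -0.2, -0.1]]}
```

Call:
send_rows(gripper=[0.5, 0.9, 1, 1, 1, 1, 1, 1], linear=[[-0.05, 0.08, -0.35], [0, 0, 0], [0, 0, 0], [0, 0, 0], [0, 0, 0], [0, 0, 0], [0, 0, 0], [0, 0, 0]], rotation=[[0, 0, 0], [0, 0, 0], [0, 0, 0], [0, 0, 0], [0, 0, 0], [0, 0, 0], [0, 0, 0], [0, 0, 0]], grip_force=30)

```text
time: 5.35
eef_pos: [0.5135, -0.2664, 0.2396]
orientation: [[-0.904, -0.428, -0.001], [-0.428, 0.904, -0.005], [0.003, -0.004, -1.0]]
contact_force: [-0.5, 0.6, -0.8]
gripper_width: 0.0123
```

```bash
python3 plan.py
```

```text
t 5.35 [ 0.5135 -0.2664  0.2396] yaw -154.7 w 0.0123 F [-0.5  0.6 -0.8] M [-0.02 -0.05 -0.02] j [ -34.   28.  -11.   51.   -0. -149.]
```

Call:
send_rows(gripper=[1, 1, 1, 1, 1, 1, 1, 1], linear=[[0, 0, 0.02], [0, 0, 0.02], [0, 0, 0.02], [0, 0, 0.02], [0, 0, 0.02], [0, 0, 0.02], [0, 0, 0.02], [0, 0, 0.01]], rotation=[[0, 0, 5], [0, 0, 6], [0, 0, 6], [0, 0, 6], [0, 0, 6], [0, 0, 6], [0, 0, 6], [0, 0, 3]])

```text
time: 6.02
eef_pos: [0.5119, -0.2664, 0.238]
orientation: [[-0.935, 0.355, -0.006], [0.355, 0.935, -0.005], [0.003, -0.007, -1.0]]
contact_force: [-0.2, -0.6, -1.2]
gripper_width: 0.0124
```

```bash
python3 plan.py 1 0.5135 -0.2664 0.2380 160
```

```text
t 6.0167 [ 0.5119 -0.2664  0.238 ] yaw 159.2 w 0.0124 F [-0.2 -0.6 -1.2] M [-0.01 -0.08  0.11] j [ -34.   28.  -12.   51.   -0. -103.]
{"linear": [[-0.15, 0.06, -0.0]], "rotation": [[-0.4, -0.2, -0.8]]}
```

Call:
send_rows(gripper=[1, 1, 1, 1, 1, 1, 1, 1], linear=[[-0.1, 0, 0.02], [0, 0, 0.02], [0, 0, 0.02], [0, 0, 0.02], [0, 0, 0.02], [0, 0, 0.02], [0, 0, 0.02], [0, 0, 0]], rotation=[[0, 0, 6], [0, 0, 6], [0, 0, 6], [0, 0, 6], [0, 0, 6], [0, 0, 6], [0, 0, 6], [0, 0, 0]])

```text
time: 6.68
eef_pos: [0.511, -0.2654, 0.2366]
orientation: [[-0.424, 0.906, -0.01], [0.906, 0.424, -0.002], [0.002, -0.01, -1.0]]
contact_force: [-0.3, -0.3, -2.0]
gripper_width: 0.0125
```

```bash
python3 plan.py
```

```text
t 6.6833 [ 0.511  -0.2654  0.2366] yaw 115.1 w 0.0125 F [-0.3 -0.3 -2. ] M [-0.14 -0.14 -0.04] j [-34.  28. -12.  51.  -0. -59.]
```

```bash
cat > tq.py <<'E'
from h import *
o=r.get_obs();e=[o['effort'][5]];m=[o['torque'][2]]
for _ in range(3):
    vision.grab_frame('top');o=r.get_obs();e.append(o['effort'][5]);m.append(o['torque'][2])
print('e6',np.round(e,3),'Mz',np.round(m,3),'yaw',np.degrees(np.arctan2(o['orientation'][1][0],o['orientation'][0][0])).round(1),o['eef_pos'].round(4),'F',o['contact_force'].round(1))
E
python3 tq.py
```

```text
e6 [ 0.634  0.225  0.044 -0.02 ] Mz [-0.044 -0.041 -0.043 -0.015] yaw 115.3 [ 0.511  -0.2655  0.2365] F [-1.5  0.4 -0.6]
```

Call:
send_rows(gripper=[1, 1, 1, 1, 1, 1, 1, 1], linear=[[0, 0, 0], [0, 0, 0.01], [0, 0, 0], [0, 0, 0.01], [0, 0, 0], [0, 0, 0.01], [0, 0, 0], [0, 0, 0]], rotation=[[0, 0, 1], [0, 0, 1], [0, 0, 1], [0, 0, 1], [0, 0, 1], [0, 0, 1], [0, 0, 1], [0, 0, 1]])

```text
time: 7.5
eef_pos: [0.5108, -0.2652, 0.2363]
orientation: [[-0.29, 0.957, -0.01], [0.957, 0.29, -0.001], [0.002, -0.01, -1.0]]
contact_force: [-1.0, -0.5, -0.9]
gripper_width: 0.0126
```

```bash
python3 tq.py
```

```text
e6 [-0.149  0.052  0.055 -0.009] Mz [ 0.038 -0.047 -0.039 -0.031] yaw 107.0 [ 0.5109 -0.2652  0.2363] F [-0.7 -0.  -0.9]
```

Call:
send_rows(gripper=[1, 1, 1, 1, 1, 1, 1, 1], linear=[[0, 0, 0.01], [0, 0, 0], [0, 0, 0.01], [0, 0, 0], [0, 0, 0.01], [0, 0, 0], [0, 0, 0], [0, 0, 0]], rotation=[[0, 0, 1], [0, 0, 1], [0, 0, 1], [0, 0, 1], [0, 0, 1], [0, 0, 1], [0, 0, 1], [0, 0, 1]])

```text
time: 8.32
eef_pos: [0.5108, -0.2649, 0.236]
orientation: [[-0.143, 0.99, -0.01], [0.99, 0.143, -0.001], [0.001, -0.01, -1.0]]
contact_force: [-1.7, 0.1, -0.7]
gripper_width: 0.0127
```

```bash
python3 tq.py
```

```text
e6 [-0.149  0.054  0.057 -0.008] Mz [ 0.089 -0.05  -0.057 -0.075] yaw 98.3 [ 0.5108 -0.2649  0.236 ] F [-0.6  0.9 -1.5]
```

Call:
send_rows(gripper=[1, 1, 1, 1, 1, 1, 1, 1], linear=[[0, 0, 0.01], [0, 0, 0], [0, 0, 0.01], [0, 0, 0], [0, 0, 0.01], [0, 0, 0], [0, 0, 0], [0, 0, 0]], rotation=[[0, 0, 1], [0, 0, 1], [0, 0, 1], [0, 0, 1], [0, 0, 1], [0, 0, 1], [0, 0, 1], [0, 0, 1]])

```text
time: 9.13
eef_pos: [0.5107, -0.2646, 0.2357]
orientation: [[0.008, 1.0, -0.01], [1.0, -0.008, 0.0], [0.0, -0.01, -1.0]]
contact_force: [-0.5, 0.5, -1.3]
gripper_width: 0.0127
```

```bash
python3 tq.py
```

```text
e6 [-0.148  0.055  0.058 -0.007] Mz [ 0.003 -0.052 -0.016 -0.042] yaw 89.6 [ 0.5107 -0.2646  0.2357] F [-1.   1.  -0.8]
```

Call:
send_rows(gripper=[1, 1, 1, 1, 1, 1, 1, 1], linear=[[0, 0, 0.01], [0, 0, 0], [0, 0, 0.01], [0, 0, 0], [0, 0, 0.01], [0, 0, 0], [0, 0, 0], [0, 0, 0]], rotation=[[0, 0, 1], [0, 0, 1], [0, 0, 1], [0, 0, 1], [0, 0, 1], [0, 0, 1], [0, 0, 1], [0, 0, 1]])

```text
time: 9.95
eef_pos: [0.5107, -0.2643, 0.2354]
orientation: [[0.159, 0.987, -0.01], [0.987, -0.159, 0.001], [-0.001, -0.01, -1.0]]
contact_force: [-0.9, 1.8, -0.4]
gripper_width: 0.0128
```

```bash
python3 tq.py
```

```text
e6 [-0.057  0.141  0.139  0.071] Mz [ 0.151 -0.002  0.002  0.006] yaw 81.0 [ 0.5107 -0.2643  0.2354] F [-0.3  2.  -0.9]
```

Contact shows: the joint-6 effort stepped up by 0.09 N·m, so the foot is about 3° past touching. I'll ease back 2°, release and rise.

Call:
send_rows(gripper=[1, 1, 1, 0.3, 0.3, 0.3, 0.3, 0.3], linear=[[0, 0, 0], [0, 0, 0], [0, 0, 0], [0, 0, 0], [0, 0, 0], [0, 0, 0], [0, 0, 0], [0, 0, 0]], rotation=[[0, 0, -1], [0, 0, -1], [0, 0, 0], [0, 0, 0], [0, 0, 0], [0, 0, 0], [0, 0, 0], [0, 0, 0]])

```text
time: 10.77
eef_pos: [0.5118, -0.2659, 0.2366]
orientation: [[0.12, 0.993, -0.007], [0.993, -0.12, -0.004], [-0.005, -0.007, -1.0]]
contact_force: [-0.3, -0.0, 0.3]
gripper_width: 0.0602
```

```bash
python3 tq.py; python3 plan.py 6 .5135 -.266 .30 84.5
```

```text
e6 [-0.  0.  0.  0.] Mz [ 0.051 -0.022  0.029  0.018] yaw 83.1 [ 0.5117 -0.2658  0.2365] F [-0.3 -0.2 -0.7]
t 10.9167 [ 0.5117 -0.2658  0.2365] yaw 83.1 w 0.06 F [-0.3 -0.2 -0.7] M [-0.02 -0.04  0.02] j [-34.  28. -12.  51.  -0. -27.]
{"linear": [[-0.0, 0.02, -1.06], [-0.0, 0.02, -1.06], [-0.0, 0.03, -1.06], [-0.0, 0.03, -1.06], [-0.0, 0.03, -1.06], [-0.0, 0.03, -1.06]], "rotation": [[-0.1, 0.0, -0.2], [-0.1, 0.0, -0.2], [-0.1, 0.0, -0.2], [-0.1, 0.0, -0.2], [-0.1, 0.0, -0.2], [-0.1, 0.0, -0.2]]}
```

Call:
send_rows(gripper=[0.3, 0.3, 0.3, 0.3, 0.3, 0.3, 0.3, 0.3], linear=[[0, 0, -1.0], [0, 0, -1.0], [0, 0, -1.0], [0, 0, -1.0], [0, 0, -1.0], [0, 0, -1.0], [0, 0, 0], [0, 0, 0]], rotation=[[-0.1, 0, 0], [-0.1, 0, 0], [-0.1, 0, 0], [-0.1, 0, 0], [-0.1, 0, 0], [-0.1, 0, 0], [0, 0, 0], [0, 0, 0]])

```text
time: 11.58
eef_pos: [0.5124, -0.2658, 0.3056]
orientation: [[0.12, 0.993, 0.007], [0.993, -0.12, -0.007], [-0.006, 0.008, -1.0]]
contact_force: [0.1, -0.8, 0.0]
gripper_width: 0.0599
```

```bash
python3 foot.py w3;python3 plan.py 20 .5578 -.0524 .33 -3.6 cw
```

```text
[ 280  193   19   73 1292] [288.70433437 228.74767802] ((289.0, 229.0), (72.0, 18.0), 90.0)
[[0.4816, -0.2659], [0.4829, -0.2545], [0.5341, -0.2599], [0.5327, -0.2724]] [ 0.5078361  -0.26318796]
wing yaw -6.047433565071006 0.051502636769240655
[ 0.51240885 -0.26581796  0.30557162] predicted px of knob [287.1380327  233.61936481]
t 11.6333 [ 0.5126 -0.2659  0.3057] yaw 83.1 w 0.0598 F [-0.1 -0.1  0.1] M [-0.03 -0.01  0.02] j [-34.  24.  -6.  59.  -0. -27.]
{"linear": [[1.09, 0.1, -0.13], [1.09, 0.02, -0.13], [1.09, -0.07, -0.13], [1.08, -0.15, -0.13], [1.07, -0.23, -0.13], [1.05, -0.31, -0.13], [1.02, -0.39, -0.13], [0.99, -0.46, -0.13]], "rotation": [[0.0, -0.0, 4.3], [0.0, -0.0, 4.3], [0.0, -0.0, 4.3], [0.0, -0.0, 4.3], [0.0, -0.0, 4.3], [0.0, -0.0, 4.3], [0.0, -0.0, 4.3], [0.0, -0.0, 4.3]]}
{"linear": [[0.95, -0.54, -0.13], [0.91, -0.61, -0.13], [0.86, -0.68, -0.13], [0.8, -0.74, -0.13], [0.74, -0.8, -0.13], [0.68, -0.85, -0.13], [0.62, -0.9, -0.12], [0.55, -0.94, -0.12]], "rotation": [[0.0, -0.0, 4.3], [0.0, -0.0, 4.3], [0.0, -0.0, 4.3], [0.0, -0.0, 4.3], [0.0, -0.0, 4.3], [0.0, -0.0, 4.3], [0.0, -0.0, 4.3], [0.0, -0.0, 4.3]]}
{"linear": [[0.47, -0.98, -0.12], [0.4, -1.02, -0.12], [0.32, -1.04, -0.12], [0.24, -1.06, -0.12]], "rotation": [[0.0, -0.0, 4.3], [0.0, -0.0, 4.3], [0.0, -0.0, 4.3], [0.0, -0.0, 4.3]]}
```

View pics/w3.png

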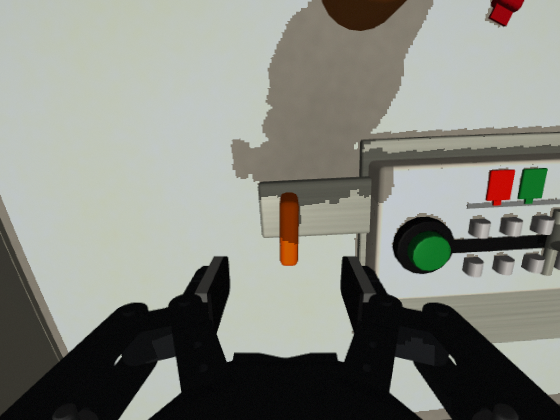

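The wing is upright at (289,229) and now nearly parallel to the dispenser's x axis, about 122° turned in all; that matches touch plus a small residual. Next, the portion knob.

Call:
send_rows(gripper=[0.3, 0.3, 0.3, 0.3, 0.3, 0.3, 0.3, 0.3], linear=[[1.6, 0.1, -0.2], [1.6, 0, -0.2], [1.6, -0.2, -0.2], [1.6, -0.3, -0.2], [1.6, -0.5, -0.2], [1.5, -0.6, -0.2], [1.4, -0.8, -0.2], [1.3, -0.9, -0.2]], rotation=[[0, 0, 6.2], [0, 0, 6.2], [0, 0, 6.2], [0, 0, 6.2], [0, 0, 6.2], [0, 0, 6.2], [0, 0, 6.2], [0, 0, 6.2]])

```text
time: 12.3
eef_pos: [0.5445, -0.1386, 0.3164]
orientation: [[0.859, 0.512, -0.0], [0.512, -0.859, -0.005], [-0.003, 0.005, -1.0]]
contact_force: [0.2, -0.2, 0.2]
gripper_width: 0.0596
```

```bash
python3 plan.py 6 .5578 -.0524 .31 -3.6 cw
```

```text
t 12.3 [ 0.5445 -0.1386  0.3164] yaw 30.8 w 0.0596 F [ 0.2 -0.2  0.2] M [-0.    0.02  0.04] j [-21.  22.  -8.  60.  -0.  39.]
{"linear": [[0.93, -1.12, 0.1], [0.81, -1.21, 0.1], [0.68, -1.28, 0.1], [0.55, -1.34, 0.1], [0.42, -1.39, 0.1], [0.28, -1.43, 0.11]], "rotation": [[0.1, 0.0, 5.7], [0.1, 0.0, 5.7], [0.1, 0.0, 5.7], [0.1, 0.0, 5.7], [0.1, 0.0, 5.7], [0.1, 0.0, 5.7]]}
```

Call:
send_rows(gripper=[0.3, 0.3, 0.3, 0.3, 0.3, 0.3, 0.3, 0.3], linear=[[0.93, -1.1, 0.1], [0.8, -1.2, 0.1], [0.7, -1.25, 0.1], [0.55, -1.3, 0.1], [0.4, -1.3, 0.1], [0.25, -1.3, 0.1], [0, 0, 0], [0, 0, 0]], rotation=[[0.1, 0, 5.5], [0.1, 0, 5.5], [0.1, 0, 5.5], [0.1, 0, 5.5], [0.1, 0, 5.5], [0.1, 0, 5.5], [0, 0, 0], [0, 0, 0]])

```text
time: 12.97
eef_pos: [0.5574, -0.0481, 0.3049]
orientation: [[0.998, -0.065, -0.011], [-0.065, -0.998, 0.008], [-0.012, -0.007, -1.0]]
contact_force: [0.5, -0.2, 0.2]
gripper_width: 0.0597
```

```bash
cat > k.py <<'E'
from h import *
import sys
f,o=grab('wrist',sys.argv[1])
for d in vision.outline_of(f,'knob_grip')[:2]: 
    ys,xs=np.nonzero(d['region']);print(d['p'],d['bbox'],xs.mean(),ys.mean())
print('pred knob top',proj(f,(.5578,-.0524,.128),o),proj(f,(.5594,-.0265,.06),o))
E
python3 k.py w4; python3 plan.py 7 .5578 -.0524 .265 -3.6
```

```text
0.89 [251.9, 226.4, 71.7, 65.2] 286.3734827264239 251.34920634920636
0.52 [178.6, 0.0, 381.4, 363.7] 333.8574073217013 143.97265932336742
pred knob top [289.2308465  273.11649331] [288.94974527 198.83625008]
t 13.0667 [ 0.5574 -0.0486  0.305 ] yaw -3.8 w 0.0595 F [ 0.  -0.6 -1. ] M [ 0.06 -0.02 -0.  ] j [-12.  23.  -8.  59.   0.  82.]
{"linear": [[0.02, 0.06, 0.57], [0.02, 0.06, 0.57], [0.01, 0.06, 0.57], [0.01, 0.06, 0.57], [0.01, 0.06, 0.57], [0.01, 0.05, 0.57], [0.01, 0.05, 0.57]], "rotation": [[-0.1, 0.1, -0.0], [-0.1, 0.1, -0.0], [-0.1, 0.1, -0.0], [-0.1, 0.1, -0.0], [-0.1, 0.1, -0.0], [-0.1, 0.1, -0.0], [-0.1, 0.1, -0.0]]}
```

View pics/w4.png

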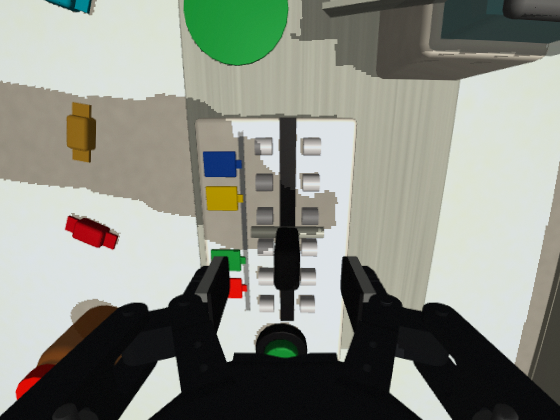

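The knob is centred at (287,258), and the yellow tag at (222,198) lines up with the predicted notch (289,199). Descending and grasping.

Call:
send_rows(gripper=[0.3, 0.3, 0.3, 0.3, 0.5, 0.8, 1, 1], linear=[[0, 0.1, 1.0], [0, 0.1, 1.0], [0, 0.1, 1.0], [0, 0.1, 1.0], [0, 0, 0], [0, 0, 0], [0, 0, 0], [0, 0, 0]], rotation=[[-0.2, 0.2, 0], [-0.2, 0.2, 0], [-0.1, 0.1, 0], [0, 0, 0], [0, 0, 0], [0, 0, 0], [0, 0, 0], [0, 0, 0]], grip_force=25)

```text
time: 13.73
eef_pos: [0.5564, -0.058, 0.2643]
orientation: [[0.998, -0.065, -0.003], [-0.065, -0.998, -0.004], [-0.003, 0.004, -1.0]]
contact_force: [-1.8, 0.0, 5.4]
gripper_width: 0.0148
```

```bash
python3 plan.py 1 .5578 -.0524 .265 -3.6
```

```text
t 13.7333 [ 0.5564 -0.058   0.2643] yaw -3.7 w 0.0148 F [-1.8  0.   5.4] M [ 0.06 -0.08  0.  ] j [-12.  24. -13.  53.  -0.  81.]
{"linear": [[0.11, -0.57, -0.07]], "rotation": [[0.2, 0.2, -0.1]]}
```

Call:
send_rows(gripper=[1, 1, 1, 1, 1, 1, 1, 1], linear=[[0, 0, 0], [0, 0, 0], [0, 0, -0.5], [0, 0, -0.5], [0, 0, -0.5], [0, 0, -0.4], [0, 0, 0], [0, 0, 0]], rotation=[[0, 0, 0], [0, 0, 0], [0, 0, 0], [0, 0, 0], [0, 0, 0], [0, 0, 0], [0, 0, 0], [0, 0, 0]])

```text
time: 14.4
eef_pos: [0.5563, -0.0578, 0.2869]
orientation: [[0.998, -0.064, -0.002], [-0.064, -0.998, -0.004], [-0.002, 0.004, -1.0]]
contact_force: [-0.5, 0.1, -1.6]
gripper_width: 0.0147
```

```bash
python3 plan.py 1 .5578 -.0524 .28 -3.6;  python3 - <<'E'
from h import *
f,o=grab('side','s5')
cv2.imwrite('pics/s5.png',cv2.resize(f['img'][180:300,280:420],None,fx=4,fy=4,interpolation=cv2.INTER_CUBIC))
E
```

```text
t 14.4 [ 0.5563 -0.0578  0.2869] yaw -3.7 w 0.0147 F [-0.5  0.1 -1.6] M [-0.04  0.1  -0.  ] j [-12.  23. -11.  56.  -0.  81.]
{"linear": [[0.11, -0.55, 0.69]], "rotation": [[0.3, 0.1, -0.1]]}
```

View pics/s5.png

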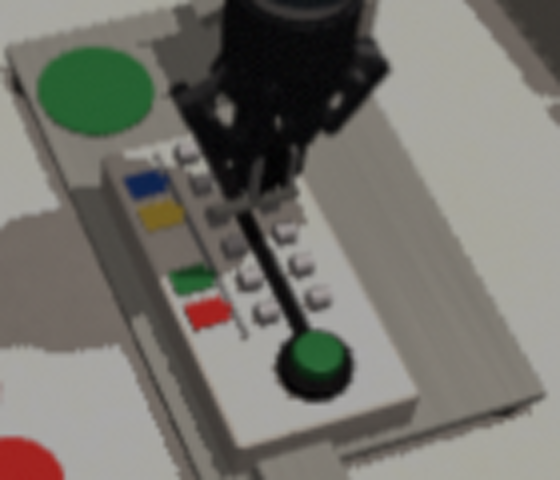

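Call:
send_rows(gripper=[1, 1, 1, 1, 1, 1, 1, 1], linear=[[0, -0.5, 0], [0, -0.5, 0], [0, -0.5, 0], [0, -0.5, 0], [0, -0.4, 0], [0, 0, 0], [0, 0, 0], [0, 0, 0]], rotation=[[0, 0, 0], [0, 0, 0], [0, 0, 0], [0, 0, 0], [0, 0, 0], [0, 0, 0], [0, 0, 0], [0, 0, 0]])

```text
time: 15.12
eef_pos: [0.5582, -0.0303, 0.286]
orientation: [[0.998, -0.063, -0.002], [-0.063, -0.998, -0.004], [-0.002, 0.004, -1.0]]
contact_force: [-1.1, 0.1, -1.0]
gripper_width: 0.0144
```

```bash
python3 plan.py 1 .5579 -.0319 .287 -3.6;  python3 - <<'E'
from h import *
f,o=grab('side')
cv2.imwrite('pics/s6.png',cv2.resize(f['img'][180:300,280:420],None,fx=4,fy=4,interpolation=cv2.INTER_CUBIC))
f,o=grab('wrist','w6')
E
```

```text
t 15.1167 [ 0.5582 -0.0303  0.286 ] yaw -3.6 w 0.0144 F [-1.1  0.1 -1. ] M [-0.02  0.05 -0.05] j [-10.  23. -11.  56.  -0.  84.]
{"linear": [[-0.02, 0.16, -0.1]], "rotation": [[0.2, 0.1, -0.0]]}
```

View pics/s6.png

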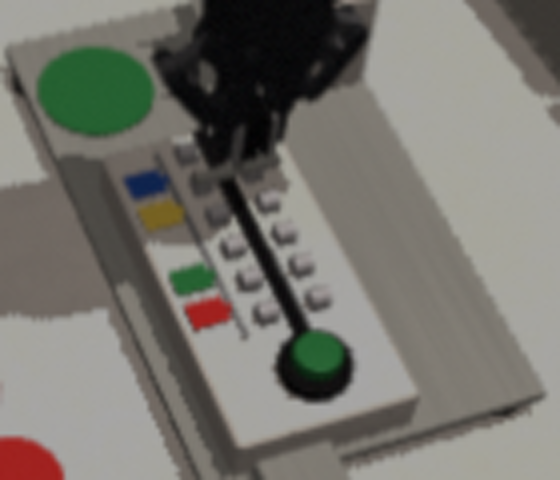

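View pics/w6.png

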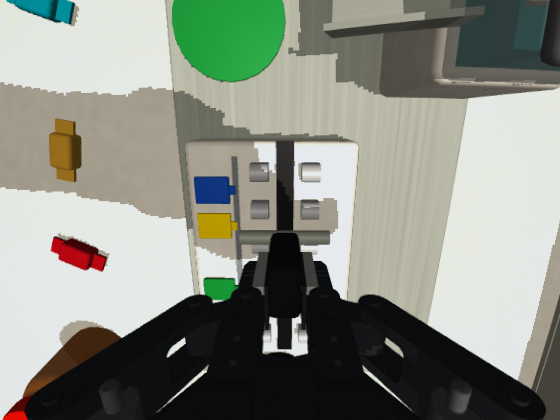

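Run:
```python
from h import *
f,o=grab('wrist')
g=cv2.cvtColor(f['img'],cv2.COLOR_BGR2GRAY)
print(g[228:250,246].tolist(),g[228:250,324].tolist())
for z in (.083,.0865,.09):
    for u in ((246,238),(324,238)):print(z,atz(f,u,z,o))
print(o['eef_pos'])
```

```text
[157, 157, 80, 69, 81, 89, 97, 103, 113, 125, 122, 116, 107, 97, 94, 89, 117, 159, 159, 159, 159, 161] [153, 153, 99, 66, 76, 88, 93, 101, 108, 120, 116, 112, 105, 100, 96, 93, 131, 234, 233, 233, 233, 233]
0.083 [ 0.5333362  -0.02461579  0.083     ]
0.083 [ 0.58349326 -0.0277655   0.083     ]
0.0865 [ 0.53393888 -0.02316862  0.0865    ]
0.0865 [ 0.5830774  -0.02625437  0.0865    ]
0.09 [ 0.53454156 -0.02172145  0.09      ]
0.09 [ 0.58266155 -0.02474324  0.09      ]
[ 0.55816955 -0.03049569  0.2860453 ]
```

Call:
send_rows(gripper=[1, 1, 1, 1, 1, 1, 1, 1], linear=[[0, 0.12, 0], [0, 0, 0], [0, 0, 0], [0, 0, 0.4], [0, 0, 0.4], [0, 0, 0.4], [0, 0, 0.2], [0, 0, 0]], rotation=[[0, 0, 0], [0, 0, 0], [0, 0, 0], [0, 0, 0], [0, 0, 0], [0, 0, 0], [0, 0, 0], [0, 0, 0]])

```text
time: 15.93
eef_pos: [0.5579, -0.0327, 0.2703]
orientation: [[0.998, -0.065, -0.002], [-0.065, -0.998, -0.003], [-0.002, 0.004, -1.0]]
contact_force: [0.2, 0.5, -0.7]
gripper_width: 0.0147
```

```bash
python3 plan.py 1 .5579 -.0319 .265 -3.6
```

```text
t 15.9333 [ 0.5579 -0.0327  0.2703] yaw -3.7 w 0.0147 F [ 0.2  0.5 -0.7] M [ 0.01 -0.03 -0.03] j [-10.  24. -12.  54.  -0.  84.]
{"linear": [[-0.01, -0.08, 0.53]], "rotation": [[0.2, 0.1, -0.1]]}
```

No contact force. Shift 0.5 mm, lower a little further, release and rise.

Call:
send_rows(gripper=[1, 1, 1, 0.3, 0.3, 0.3, 0.3, 0.3], linear=[[0, -0.05, 0.2], [0, 0, 0.1], [0, 0, 0], [0, 0, 0], [0, 0, 0], [0, 0, 0], [0, 0, -1.5], [0, 0, -2]], rotation=[[0, 0, 0], [0, 0, 0], [0, 0, 0], [0, 0, 0], [0, 0, 0], [0, 0, 0], [0, 0, 0], [0, 0, 0]])

```text
time: 16.6
eef_pos: [0.5572, -0.0319, 0.2996]
orientation: [[0.998, -0.065, -0.007], [-0.065, -0.998, -0.003], [-0.007, 0.003, -1.0]]
contact_force: [0.2, 0.1, -0.4]
gripper_width: 0.0599
```

Call:
send_rows(gripper=[0.3, 0.3, 0.3, 0.3, 0.3, 0.1, 0, 0], linear=[[0, 0, -2], [0, 0, -2], [0, 0, -2], [0, 0, -2], [0, 0, 0], [0, 0, 0], [0, 0, 0], [0, 0, 0]], rotation=[[0, 0, 0], [0, 0, 0], [0, 0, 0], [0, 0, 0], [0, 0, 0], [0, 0, 0], [0, 0, 0], [0, 0, 0]])

```text
time: 17.27
eef_pos: [0.559, -0.0318, 0.3879]
orientation: [[0.998, -0.064, 0.002], [-0.064, -0.998, -0.004], [0.003, 0.004, -1.0]]
contact_force: [-0.6, 0.2, 0.3]
gripper_width: 0.0854
```

```bash
python3 k.py w7; python3 plan.py
python3 - <<'E'
from h import *
f,o=grab('side')
cv2.imwrite('pics/s7.png',cv2.resize(f['img'][180:300,280:420],None,fx=4,fy=4,interpolation=cv2.INTER_CUBIC))
E
```

```text
0.93 [254.9, 185.6, 54.8, 40.8] 281.79723991507433 199.42781316348194
pred knob top [283.7865674  238.86248656] [283.67827925 190.62888168]
t 17.3667 [ 0.5588 -0.0318  0.3875] yaw -3.7 w 0.0853 F [-0.3 -0.2  0. ] M [-0.02 -0.    0.01] j [-10.  20.  -0.  70.  -0.  84.]
```

View pics/w7.png

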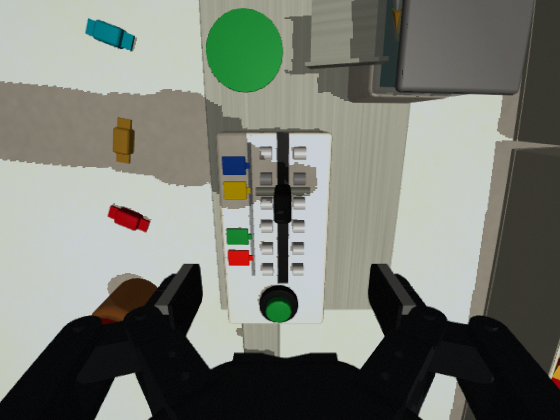

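View pics/s7.png

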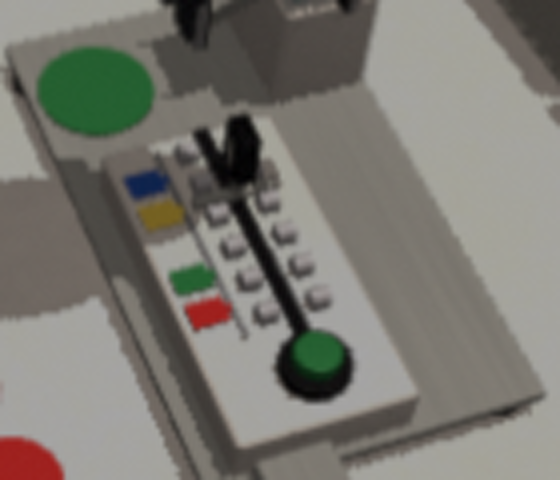

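The pin sits in the notch at (283,190), level with the yellow tag at (234,190), and at the projected height for a seated pin. On to the orange tub.

```bash
python3 plan.py 16 .427 .262 .36 106 ccw
```

```text
t 17.4167 [ 0.5588 -0.0318  0.3875] yaw -3.7 w 0.0853 F [ 0.2 -0.8 -0.8] M [ 0.04 -0.02 -0.06] j [-10.  20.  -0.  70.  -0.  84.]
{"linear": [[-0.94, -1.78, 0.16], [-0.72, -1.88, 0.16], [-0.49, -1.95, 0.16], [-0.26, -2.0, 0.16], [-0.01, -2.01, 0.16], [0.23, -2.0, 0.17], [0.46, -1.96, 0.17], [0.69, -1.89, 0.17]], "rotation": [[0.0, 0.0, -6.9], [0.0, 0.0, -6.9], [0.0, 0.0, -6.9], [0.0, 0.0, -6.9], [0.0, 0.0, -6.9], [0.0, 0.0, -6.9], [0.0, 0.0, -6.9], [0.0, 0.0, -6.9]]}
{"linear": [[0.91, -1.79, 0.17], [1.12, -1.67, 0.17], [1.31, -1.53, 0.17], [1.49, -1.36, 0.17], [1.64, -1.17, 0.17], [1.76, -0.97, 0.17], [1.87, -0.75, 0.17], [1.94, -0.52, 0.17]], "rotation": [[0.0, 0.0, -6.9], [0.0, 0.0, -6.9], [0.0, 0.0, -6.9], [0.0, 0.0, -6.9], [0.0, 0.0, -6.9], [0.0, 0.0, -6.9], [0.0, 0.0, -6.9], [0.0, 0.0, -6.9]]}
```

Call:
send_rows(gripper=[0, 0, 0, 0, 0, 0, 0, 0], linear=[[-0.9, -1.8, 0.15], [-0.7, -1.9, 0.15], [-0.5, -1.95, 0.15], [-0.25, -2.0, 0.15], [0, -2.0, 0.15], [0.23, -2.0, 0.15], [0.46, -1.96, 0.15], [0.7, -1.9, 0.15]], rotation=[[0, 0, -6.9], [0, 0, -6.9], [0, 0, -6.9], [0, 0, -6.9], [0, 0, -6.9], [0, 0, -6.9], [0, 0, -6.9], [0, 0, -6.9]])

```text
time: 18.08
eef_pos: [0.4884, 0.1164, 0.3676]
orientation: [[0.597, 0.802, -0.009], [0.802, -0.597, -0.005], [-0.01, -0.004, -1.0]]
contact_force: [-0.9, -0.0, 1.0]
gripper_width: 0.0855
```

Call:
send_rows(gripper=[0, 0, 0, 0, 0, 0, 0, 0], linear=[[0.9, -1.8, 0.15], [1.1, -1.65, 0.15], [1.3, -1.5, 0.15], [1.5, -1.35, 0.15], [1.65, -1.2, 0.15], [1.75, -1.0, 0.15], [1.85, -0.7, 0.15], [0.5, 0, 0]], rotation=[[0, 0, -6.9], [0, 0, -6.9], [0, 0, -6.9], [0, 0, -6.9], [0, 0, -6.9], [0, 0, -6.9], [0, 0, -6.9], [0, 0, -6.9]])

```text
time: 18.75
eef_pos: [0.4149, 0.2528, 0.3503]
orientation: [[-0.354, 0.935, -0.021], [0.935, 0.354, -0.008], [0.0, -0.023, -1.0]]
contact_force: [-0.5, 1.1, 0.5]
gripper_width: 0.0854
```

```bash
python3 plan.py 4 .427 .263 .33 118
```

```text
t 18.75 [0.4149 0.2528 0.3503] yaw 110.8 w 0.0854 F [-0.5  1.1  0.5] M [-0.   -0.04 -0.01] j [ 24.  13. -15.  63.   0.   3.]
{"linear": [[0.13, 0.39, 0.5], [0.12, 0.39, 0.5], [0.11, 0.39, 0.5], [0.1, 0.39, 0.5]], "rotation": [[-0.3, -0.0, -1.8], [-0.3, -0.0, -1.8], [-0.3, -0.0, -1.8], [-0.3, -0.0, -1.8]]}
```

Call:
send_rows(gripper=[0, 0, 0, 0, 0, 0, 0, 0], linear=[[0.2, 0.35, 0.5], [0.2, 0.35, 0.5], [0.1, 0.35, 0.5], [0.1, 0.35, 0.3], [0, 0, 0], [0, 0, 0], [0, 0, 0], [0, 0, 0]], rotation=[[-0.3, 0, -1.5], [-0.3, 0, -1.5], [-0.3, 0, -1], [-0.2, 0, 0], [0, 0, 0], [0, 0, 0], [0, 0, 0], [0, 0, 0]])

```text
time: 19.42
eef_pos: [0.423, 0.2653, 0.3274]
orientation: [[-0.428, 0.904, -0.01], [0.904, 0.428, -0.003], [0.002, -0.01, -1.0]]
contact_force: [0.1, 0.0, 0.6]
gripper_width: 0.0849
```

```bash
cat > tub.py <<'E'
from h import *
import sys
f,o=grab('wrist',sys.argv[1])
hsv=cv2.cvtColor(f['img'],cv2.COLOR_BGR2HSV);m=cv2.inRange(hsv,(3,140,20),(16,255,255))
_,lab,s,ce=cv2.connectedComponentsWithStats(m)
for i in range(1,len(s)):
    if s[i][4]>400: print(s[i],ce[i])
for d in vision.outline_of(f,'tub_orange_mid')[:6]: print(round(d['p'],2),np.round(d['bbox']))
for a,b in [(.427,.265)]:
  print('pred rim',proj(f,(a,b,.07),o),'base',proj(f,(a,b,0),o))
E
python3 tub.py w8; python3 plan.py
```

```text
[ 254  179   70   81 4407] [288.33991377 220.6557749 ]
0.94 [264.   0.  85.  97.]
0.88 [419. 290.  55.  34.]
0.75 [252. 177.  72.  88.]
0.58 [366.   0. 100.  40.]
pred rim [281.4667635  223.95593471] base [282.15189566 202.07525121]
t 19.5167 [0.423  0.2654 0.3276] yaw 115.4 w 0.0856 F [ 0.3 -0.1 -0.1] M [ 0.03  0.01 -0.  ] j [ 25.  15. -16.  59.   0.  -1.]
```

View pics/w8.png

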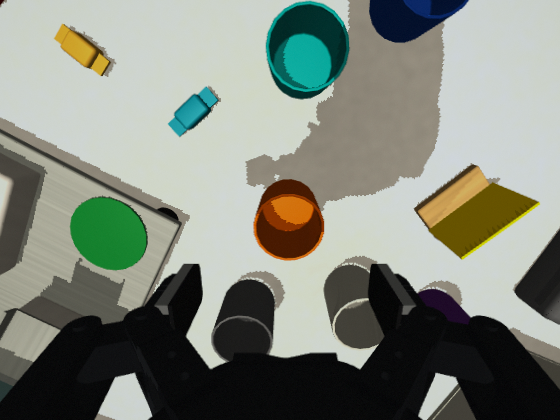

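```bash
python3 - <<'E'
from h import *
f,o=grab('wrist')
for u in [(289,226.5),(254,226.5),(324,226.5),(289,259.5)]: print(u,atz(f,u,.07,o).round(4))
print('jar etc: grey rim',atz(f,(245,338),.07,o).round(3),'white',atz(f,(356,322),.07,o).round(3))
E
python3 plan.py 6 .429 .2605 .26 116
```

```text
(289, 226.5) [0.4265 0.2718 0.07  ]
(254, 226.5) [0.439  0.2453 0.07  ]
(324, 226.5) [0.414  0.2982 0.07  ]
(289, 259.5) [0.4539 0.2849 0.07  ]
jar etc: grey rim [0.547 0.283 0.07 ] white [0.486 0.37  0.07 ]
t 19.5667 [0.423  0.2654 0.3276] yaw 115.4 w 0.0856 F [ 0.4 -0.4 -0.1] M [ 0.02  0.02 -0.02] j [ 25.  15. -16.  59.   0.  -1.]
{"linear": [[-0.12, 0.07, 1.13], [-0.12, 0.06, 1.13], [-0.12, 0.06, 1.13], [-0.12, 0.06, 1.13], [-0.12, 0.06, 1.13], [-0.12, 0.06, 1.13]], "rotation": [[-0.1, -0.0, -0.1], [-0.1, -0.0, -0.1], [-0.1, -0.0, -0.1], [-0.1, -0.0, -0.1], [-0.1, -0.0, -0.1], [-0.1, -0.0, -0.1]]}
```

```bash
python3 plan.py 8 .4265 .2712 .206 116
```

```text
t 19.5667 [0.423  0.2654 0.3276] yaw 115.4 w 0.0856 F [ 0.4 -0.4 -0.1] M [ 0.02  0.02 -0.02] j [ 25.  15. -16.  59.   0.  -1.]
{"linear": [[0.04, 0.09, 1.52], [0.04, 0.08, 1.52], [0.04, 0.08, 1.52], [0.04, 0.08, 1.52], [0.04, 0.08, 1.52], [0.05, 0.08, 1.52], [0.05, 0.07, 1.52], [0.05, 0.07, 1.52]], "rotation": [[-0.1, -0.0, -0.1], [-0.1, -0.0, -0.1], [-0.1, -0.0, -0.1], [-0.1, -0.0, -0.1], [-0.1, -0.0, -0.1], [-0.1, -0.0, -0.1], [-0.1, -0.0, -0.1], [-0.1, -0.0, -0.1]]}
```

First bring it to just above the rim, then check.

Call:
send_rows(gripper=[0, 0, 0, 0, 0, 0, 0, 0], linear=[[0.07, 0.1, 1.4], [0.07, 0.1, 1.4], [0.07, 0.1, 1.4], [0.07, 0.1, 1.4], [0.05, 0.1, 0.8], [0, 0, 0], [0, 0, 0], [0, 0, 0]], rotation=[[-0.2, 0, 0], [-0.2, 0, 0], [-0.1, 0, 0], [-0.1, 0, 0], [0, 0, 0], [0, 0, 0], [0, 0, 0], [0, 0, 0]])

```text
time: 20.23
eef_pos: [0.4276, 0.2708, 0.2646]
orientation: [[-0.427, 0.904, 0.006], [0.904, 0.427, 0.005], [0.001, 0.008, -1.0]]
contact_force: [0.8, -0.2, 0.1]
gripper_width: 0.0854
```

```bash
python3 tub.py w9; python3 plan.py 5 .4265 .2712 .206 116
```

```text
[ 238  180   95  109 7974] [285.1705543  236.33822423]
0.92 [251.   1. 120.  73.]
0.92 [446. 315.  31. 104.]
0.79 [239. 182.  97. 112.]
pred rim [275.57208256 242.57433429] base [278.04291705 208.57013061]
t 20.3333 [0.4279 0.2709 0.265 ] yaw 115.3 w 0.085 F [-0.5  1.3  0.8] M [ 0.02 -0.04  0.03] j [ 25.  19. -21.  49.   0.  -0.]
{"linear": [[0.01, -0.03, 1.18], [0.02, -0.03, 1.18], [0.02, -0.03, 1.18], [0.02, -0.03, 1.18], [0.02, -0.02, 1.18]], "rotation": [[0.1, -0.0, -0.1], [0.1, -0.0, -0.1], [0.1, -0.0, -0.1], [0.1, -0.0, -0.1], [0.1, -0.0, -0.1]]}
```

View pics/w9.png

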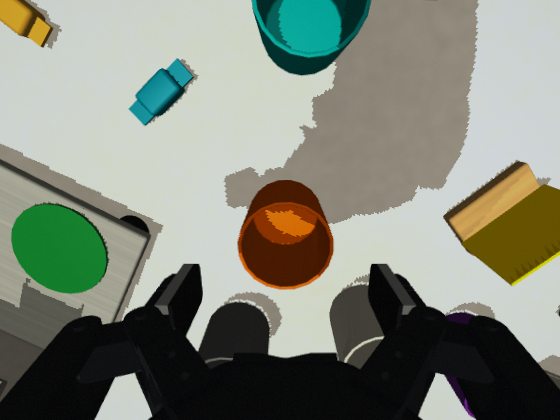

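Call:
send_rows(gripper=[0, 0, 0, 0, 0, 0, 0.5, 1], linear=[[0, -0.03, 1.1], [0, -0.03, 1.1], [0, -0.03, 1.1], [0, -0.03, 1.1], [0, 0, 0.8], [0, 0, 0], [0, 0, 0], [0, 0, 0]], rotation=[[0.2, 0, 0], [0.1, 0, 0], [0.1, 0, 0], [0, 0, 0], [0, 0, 0], [0, 0, 0], [0, 0, 0], [0, 0, 0]], grip_force=25)

```text
time: 21.0
eef_pos: [0.4276, 0.2708, 0.209]
orientation: [[-0.427, 0.904, 0.003], [0.904, 0.427, 0.003], [0.001, 0.004, -1.0]]
contact_force: [0.1, -0.1, -0.6]
gripper_width: 0.0638
```

Call:
send_rows(gripper=[1, 1, 1, 1, 1, 1, 1, 1], linear=[[0, 0, 0], [0, 0, 0], [0, 0, 0], [0, 0, 0], [0, 0, 0], [0, 0, -0.5], [0, 0, -1.2], [0, 0, -1.2]], rotation=[[0, 0, 0], [0, 0, 0], [0, 0, 0], [0, 0, 0], [0, 0, 0], [0, 0, 0], [0, 0, 0], [0, 0, 0]])

```text
time: 21.67
eef_pos: [0.4269, 0.2704, 0.2387]
orientation: [[-0.427, 0.904, 0.001], [0.904, 0.427, 0.002], [0.001, 0.002, -1.0]]
contact_force: [1.3, 0.1, -1.3]
gripper_width: 0.0594
```

```bash
python3 tub.py w10; python3 plan.py
```

```text
[  217   199   136   157 16074] [284.63705363 281.77765335]
0.85 [482. 338.  78.  67.]
0.68 [218. 197. 137. 161.]
0.57 [249.   2. 135.  69.]
pred rim [274.3254272  265.75794418] base [277.44558641 221.63751959]
t 21.7667 [0.4281 0.271  0.2403] yaw 115.3 w 0.059 F [ 0.4  0.2 -1.3] M [-0.02 -0.03  0.01] j [ 25.  20. -23.  46.   0.  -0.]
```

View pics/w10.png

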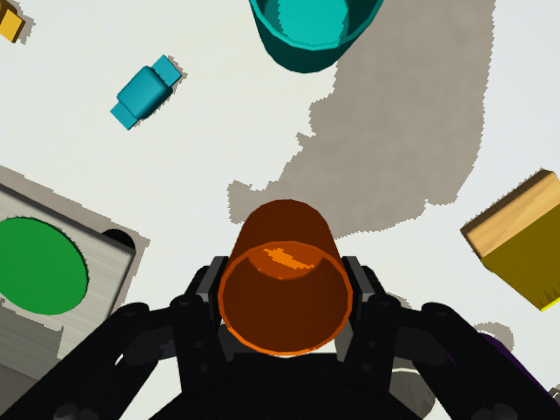

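```bash
python3 - <<'E'
from h import *
f,o=grab('wrist')
X=atz(f,(286,297.5),o['eef_pos'][2]-.1385,o);d=X-o['eef_pos'];print(X,np.array(o['orientation']).T@d)
for u in [(219,297),(353,297)]: print(atz(f,u,o['eef_pos'][2]-.1385,o))
E
python3 plan.py 16 .5281 .1147 .285 86.4
```

```text
[0.425449   0.27103752 0.10180109] [ 0.00097229 -0.00320703  0.13848415]
[0.43774177 0.24464106 0.10180109]
[0.41288484 0.297323   0.10180109]
t 21.8167 [0.4278 0.2708 0.2394] yaw 115.3 w 0.0591 F [ 1.2  0.1 -1.7] M [-0.02  0.    0.  ] j [ 25.  20. -23.  46.   0.  -0.]
{"linear": [[-1.15, 0.15, -0.29], [-1.14, 0.19, -0.29], [-1.14, 0.22, -0.29], [-1.13, 0.26, -0.29], [-1.12, 0.29, -0.29], [-1.11, 0.33, -0.29], [-1.1, 0.36, -0.29], [-1.09, 0.4, -0.29]], "rotation": [[0.0, -0.0, 1.8], [0.0, -0.0, 1.8], [0.0, -0.0, 1.8], [0.0, -0.0, 1.8], [0.0, -0.0, 1.8], [0.0, -0.0, 1.8], [0.0, -0.0, 1.8], [0.0, -0.0, 1.8]]}
{"linear": [[-1.08, 0.43, -0.29], [-1.06, 0.47, -0.29], [-1.05, 0.5, -0.29], [-1.03, 0.53, -0.29], [-1.01, 0.56, -0.29], [-1.0, 0.6, -0.29], [-0.98, 0.63, -0.29], [-0.96, 0.66, -0.29]], "rotation": [[0.0, -0.0, 1.8], [0.0, -0.0, 1.8], [0.0, -0.0, 1.8], [0.0, -0.0, 1.8], [0.0, -0.0, 1.8], [0.0, -0.0, 1.8], [0.0, -0.0, 1.8], [0.0, -0.0, 1.8]]}
```

Call:
send_rows(gripper=[1, 1, 1, 1, 1, 1, 1, 1], linear=[[-0.3, 0, -1.2], [-0.8, 0.1, -1.2], [-1.2, 0.2, -1.2], [-1.2, 0.3, -0.6], [-1.2, 0.3, 0], [-1.2, 0.35, 0], [-1.2, 0.4, 0], [-1.2, 0.4, 0]], rotation=[[0, 0, 1.8], [0, 0, 1.8], [0, 0, 1.8], [0, 0, 1.8], [0, 0, 1.8], [0, 0, 1.8], [0, 0, 1.8], [0, 0, 1.8]])

```text
time: 22.48
eef_pos: [0.4726, 0.1941, 0.2776]
orientation: [[-0.177, 0.984, -0.002], [0.984, 0.177, 0.002], [0.002, -0.001, -1.0]]
contact_force: [-0.3, -0.1, -1.6]
gripper_width: 0.0592
```

```bash
python3 plan.py 8 .530 .1147 .285 86.4
```

```text
t 22.4833 [0.4726 0.1941 0.2776] yaw 100.2 w 0.0592 F [-0.3 -0.1 -1.6] M [-0.03 -0.02  0.  ] j [ 15.  19. -19.  52.   0.   5.]
{"linear": [[-1.1, 0.53, -0.1], [-1.09, 0.56, -0.1], [-1.07, 0.6, -0.1], [-1.05, 0.63, -0.09], [-1.03, 0.66, -0.09], [-1.01, 0.69, -0.09], [-0.99, 0.72, -0.09], [-0.97, 0.75, -0.09]], "rotation": [[-0.0, -0.0, 1.7], [-0.0, -0.0, 1.7], [-0.0, -0.0, 1.7], [-0.0, -0.0, 1.7], [-0.0, -0.0, 1.7], [-0.0, -0.0, 1.7], [-0.0, -0.0, 1.7], [-0.0, -0.0, 1.7]]}
```

Call:
send_rows(gripper=[1, 1, 1, 1, 1, 1, 1, 1], linear=[[-1.2, 0.6, 0], [-1.2, 0.7, 0], [-1.2, 0.7, 0], [-1.1, 0.8, 0], [-1.1, 0.8, 0], [-1.0, 0.8, 0], [-0.4, 0.3, 0], [0, 0, 0]], rotation=[[0, 0, 2], [0, 0, 2], [0, 0, 2], [0, 0, 2], [0, 0, 2], [0, 0, 2], [0, 0, 0.5], [0, 0, 0]])

```text
time: 23.15
eef_pos: [0.5286, 0.1144, 0.2691]
orientation: [[0.067, 0.998, -0.01], [0.998, -0.067, -0.0], [-0.001, -0.01, -1.0]]
contact_force: [0.0, -0.5, -1.3]
gripper_width: 0.0591
```

```bash
cat > pl.py <<'E'
from h import *
import sys
f,o=grab('wrist',sys.argv[1])
print('pad pred',proj(f,(.5281,.1147,.027),o))
for n in ('top','side'):
    g,_=grab(n);c=(267,176) if n=='top' else (303,190)
    cv2.imwrite(f'pics/{sys.argv[1]}_{n}.png',cv2.resize(g['img'][c[1]-60:c[1]+50,c[0]-60:c[0]+60],None,fx=4,fy=4,interpolation=cv2.INTER_CUBIC))
E
python3 pl.py w11; python3 plan.py 6 .530 .1147 .242 86.4
```

```text
pad pred [284.71256268 225.92222733]
t 23.3 [0.5277 0.1158 0.2695] yaw 86.3 w 0.059 F [-0.   1.2 -1.5] M [ 0.01 -0.01  0.  ] j [  6.  22. -15.  53.   0.   9.]
{"linear": [[-0.02, 0.04, 0.46], [-0.02, 0.04, 0.46], [-0.02, 0.04, 0.46], [-0.02, 0.04, 0.46], [-0.02, 0.04, 0.46], [-0.02, 0.04, 0.46]], "rotation": [[-0.1, 0.0, -0.0], [-0.1, 0.0, -0.0], [-0.1, 0.0, -0.0], [-0.1, 0.0, -0.0], [-0.1, 0.0, -0.0], [-0.1, 0.0, -0.0]]}
```

View pics/w11.png

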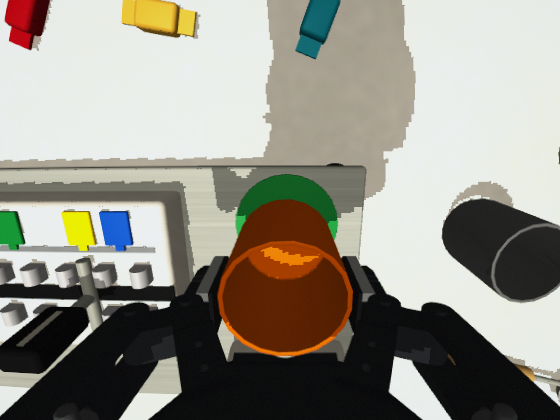

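View pics/w11_side.png

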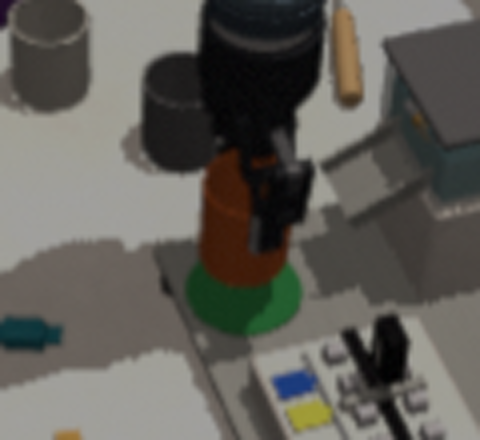

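Call:
send_rows(gripper=[1, 1, 1, 1, 1, 1, 1, 1], linear=[[-0.02, 0.05, 0.5], [-0.02, 0.05, 0.5], [-0.02, 0.05, 0.5], [-0.02, 0.05, 0.5], [0, 0, 0.4], [0, 0, 0.2], [0, 0, 0], [0, 0, 0]], rotation=[[-0.2, 0, 0], [-0.2, 0, 0], [-0.1, 0, 0], [-0.1, 0, 0], [0, 0, 0], [0, 0, 0], [0, 0, 0], [0, 0, 0]])

```text
time: 23.97
eef_pos: [0.5273, 0.1176, 0.24]
orientation: [[0.059, 0.998, -0.001], [0.998, -0.059, -0.0], [-0.0, -0.001, -1.0]]
contact_force: [0.2, 0.8, -0.9]
gripper_width: 0.0591
```

```bash
python3 plan.py 6 .530 .1147 .236 86.4
```

```text
t 23.9667 [0.5273 0.1176 0.24  ] yaw 86.6 w 0.0591 F [ 0.2  0.8 -0.9] M [-0.02  0.02 -0.03] j [  6.  24. -18.  49.   0.   9.]
{"linear": [[-0.05, 0.05, 0.07], [-0.05, 0.05, 0.07], [-0.05, 0.05, 0.07], [-0.05, 0.05, 0.07], [-0.04, 0.05, 0.07], [-0.04, 0.05, 0.07]], "rotation": [[-0.0, 0.0, 0.0], [-0.0, 0.0, 0.0], [-0.0, 0.0, 0.0], [-0.0, 0.0, 0.0], [-0.0, 0.0, 0.0], [-0.0, 0.0, 0.0]]}
```

Centre it while still about 4 mm above, then lower.

Call:
send_rows(gripper=[1, 1, 1, 1, 1, 1, 1, 1], linear=[[-0.15, 0.12, 0], [-0.1, 0.1, 0], [0, 0, 0], [0, 0, 0.1], [0, 0, 0.1], [0, 0, 0.1], [0, 0, 0.1], [0, 0, 0]], rotation=[[0, 0, 0], [0, 0, 0], [0, 0, 0], [0, 0, 0], [0, 0, 0], [0, 0, 0], [0, 0, 0], [0, 0, 0]])

```text
time: 24.63
eef_pos: [0.5304, 0.1145, 0.2366]
orientation: [[0.059, 0.998, 0.001], [0.998, -0.059, 0.0], [0.0, 0.001, -1.0]]
contact_force: [0.6, 0.7, -0.8]
gripper_width: 0.0592
```

```bash
python3 plan.py 6 .530 .1147 .236 86.4;python3 pl.py w12
```

```text
t 24.6333 [0.5304 0.1145 0.2366] yaw 86.6 w 0.0592 F [ 0.6  0.7 -0.8] M [-0.04 -0.03 -0.01] j [  5.  24. -18.  48.   0.   9.]
{"linear": [[0.0, -0.01, 0.01], [0.0, -0.01, 0.01], [0.0, -0.01, 0.01], [0.0, -0.01, 0.01], [0.0, -0.01, 0.01], [0.0, -0.01, 0.01]], "rotation": [[0.0, -0.0, 0.0], [0.0, -0.0, 0.0], [0.0, -0.0, 0.0], [0.0, -0.0, 0.0], [0.0, -0.0, 0.0], [0.0, -0.0, 0.0]]}
pad pred [283.99911658 236.51891084]
```

View pics/w12_side.png

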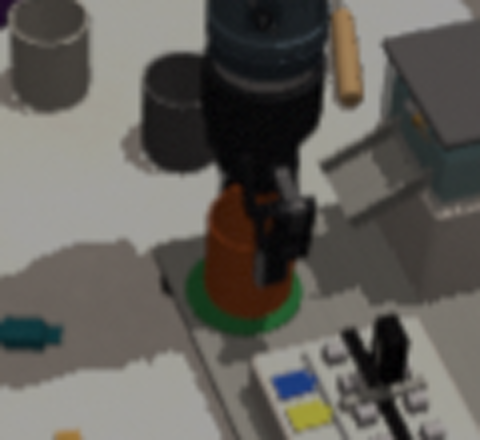

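View pics/w12_top.png

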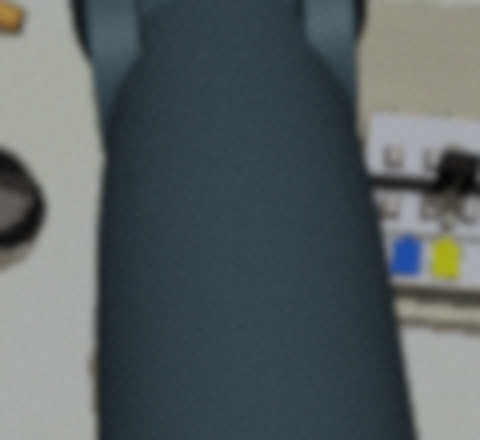

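View pics/w12.png

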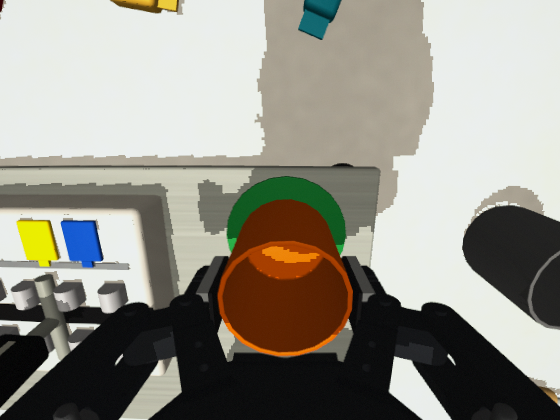

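Run:
```python
from h import *
f,o=grab('wrist')
print('pad edge',atz(f,(285.5,177),.027,o),'tub base edge',[atz(f,(285.5,199.5),z,o).round(4) for z in (.027,.029)])
S,_=grab('side')
im=S['img'];hsv=cv2.cvtColor(im,cv2.COLOR_BGR2HSV)
for X in [(.5281,.1147)]:
  for dx in (-.003,0,.003): print([proj(S,(X[0]+dx,X[1],z)).round(1).tolist() for z in (.03,.055,.097)])
m=cv2.inRange(hsv,(3,120,20),(16,255,255))
for row in (195,198,200,202,204): 
    xs=np.nonzero(m[row,270:340])[0]+270;g=np.nonzero(cv2.inRange(hsv,(45,80,30),(75,255,255))[row,270:340])[0]+270
    print(row,xs.min() if len(xs) else None,xs.max() if len(xs) else None,g[[0,-1]] if len(g) else None)
```

```text
pad edge [0.48818009 0.11807094 0.027     ] tub base edge [array([0.5028, 0.1172, 0.027 ]), array([0.5022, 0.1173, 0.029 ])]
[[302.7, 201.3], [303.1, 195.1], [303.8, 184.2]]
[[303.7, 201.0], [304.1, 194.8], [304.8, 183.9]]
[[304.7, 200.7], [305.1, 194.5], [305.9, 183.6]]
195 295 315 [293 293]
198 295 315 [291 293]
200 295 315 [290 317]
202 295 314 [290 317]
204 296 313 [290 317]
```

The tub sits 4 mm too far back on two checks (base edge 14.5 mm in from the pad edge where 10 is right; side view +1.3 px). I'll shift it -4 mm in x before setting it down.

Call:
send_rows(gripper=[1, 1, 1, 1, 1, 1, 1, 1], linear=[[0, -0.15, -0.1], [0, -0.2, 0], [0, 0, 0], [0, 0, 0], [0, 0, 0.1], [0, 0, 0.1], [0, 0, 0], [0, 0, 0]], rotation=[[0, 0, 0], [0, 0, 0], [0, 0, 0], [0, 0, 0], [0, 0, 0], [0, 0, 0], [0, 0, 0], [0, 0, 0]])

```text
time: 25.55
eef_pos: [0.5267, 0.1149, 0.2363]
orientation: [[0.059, 0.998, 0.002], [0.998, -0.059, 0.0], [0.0, 0.002, -1.0]]
contact_force: [0.6, -0.0, 0.3]
gripper_width: 0.0593
```

```bash
python3 plan.py
```

```text
t 25.55 [0.5267 0.1149 0.2363] yaw 86.6 w 0.0593 F [ 0.6 -0.   0.3] M [ 0.03  0.04 -0.01] j [  6.  24. -18.  48.   0.   9.]
```

Call:
send_rows(gripper=[1, 1, 1, 1, 1, 1, 1, 1], linear=[[0, 0, 0.05], [0, 0, 0.05], [0, 0, 0.05], [0, 0, 0], [0, 0, 0], [0, 0, 0], [0, 0, 0], [0, 0, 0]], rotation=[[0, 0, 0], [0, 0, 0], [0, 0, 0], [0, 0, 0], [0, 0, 0], [0, 0, 0], [0, 0, 0], [0, 0, 0]])

```text
time: 26.22
eef_pos: [0.5268, 0.1149, 0.2363]
orientation: [[0.059, 0.998, 0.003], [0.998, -0.059, 0.0], [0.0, 0.003, -1.0]]
contact_force: [-1.8, 0.1, 1.7]
gripper_width: 0.0588
```

```bash
python3 plan.py
```

```text
t 26.2167 [0.5268 0.1149 0.2363] yaw 86.6 w 0.0588 F [-1.8  0.1  1.7] M [-0.08  0.21 -0.04] j [  6.  24. -18.  48.  -0.   9.]
```

Contact is felt at the pad. Open and rise.

Call:
send_rows(gripper=[0.2, 0, 0, 0, 0, 0, 0, 0], linear=[[0, 0, 0], [0, 0, 0], [0, 0, 0], [0, 0, 0], [0, 0, 0], [0, 0, -0.5], [0, 0, -1.5], [0, 0, -2]], rotation=[[0, 0, 0], [0, 0, 0], [0, 0, 0], [0, 0, 0], [0, 0, 0], [0, 0, 0], [0, 0, 0], [0, 0, 0]])

```text
time: 26.88
eef_pos: [0.5248, 0.1146, 0.2729]
orientation: [[0.059, 0.998, -0.005], [0.998, -0.059, -0.001], [-0.001, -0.005, -1.0]]
contact_force: [0.1, -0.1, 0.7]
gripper_width: 0.0851
```

Call:
send_rows(gripper=[0, 0, 0, 0, 0, 0, 0, 0], linear=[[0, 0, -2], [0, 0, -2], [0, 0, -2], [0, 0, -2], [0, 0, -1], [0, 0, 0], [0, 0, 0], [0, 0, 0]], rotation=[[0, 0, 0], [0, 0, 0], [0, 0, 0], [0, 0, 0], [0, 0, 0], [0, 0, 0], [0, 0, 0], [0, 0, 0]])

```text
time: 27.55
eef_pos: [0.5255, 0.1147, 0.3733]
orientation: [[0.059, 0.998, 0.002], [0.998, -0.059, 0.0], [0.0, 0.002, -1.0]]
contact_force: [0.1, 0.1, -0.1]
gripper_width: 0.0858
```

```bash
python3 pl.py w13; python3 plan.py 16 .5459 -.1619 .30 0
```

```text
pad pred [284.38615723 193.43918374]
t 27.7 [0.5251 0.1146 0.3724] yaw 86.6 w 0.0856 F [ 0.9 -0.2 -0.1] M [-0.03  0.01  0.01] j [ 6. 18. -6. 67. -0.  9.]
{"linear": [[-1.72, 0.23, 0.45], [-1.69, 0.39, 0.45], [-1.64, 0.55, 0.45], [-1.58, 0.7, 0.45], [-1.51, 0.85, 0.45], [-1.42, 0.99, 0.45], [-1.32, 1.12, 0.45], [-1.21, 1.24, 0.45]], "rotation": [[-0.0, 0.0, 5.4], [-0.0, 0.0, 5.4], [-0.0, 0.0, 5.4], [-0.0, 0.0, 5.4], [-0.0, 0.0, 5.4], [-0.0, 0.0, 5.4], [-0.0, 0.0, 5.4], [-0.0, 0.0, 5.4]]}
{"linear": [[-1.09, 1.35, 0.45], [-0.96, 1.44, 0.45], [-0.82, 1.53, 0.45], [-0.67, 1.6, 0.45], [-0.52, 1.65, 0.45], [-0.36, 1.7, 0.45], [-0.2, 1.72, 0.45], [-0.03, 1.73, 0.45]], "rotation": [[-0.0, 0.0, 5.4], [-0.0, 0.0, 5.4], [-0.0, 0.0, 5.4], [-0.0, 0.0, 5.4], [-0.0, 0.0, 5.4], [-0.0, 0.0, 5.4], [-0.0, 0.0, 5.4], [-0.0, 0.0, 5.4]]}
```

View pics/w13.png

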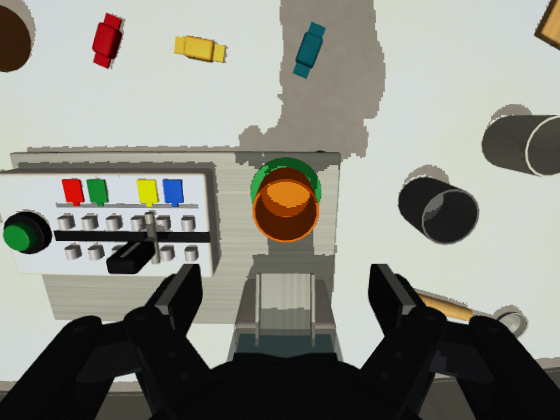

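View pics/w13_side.png

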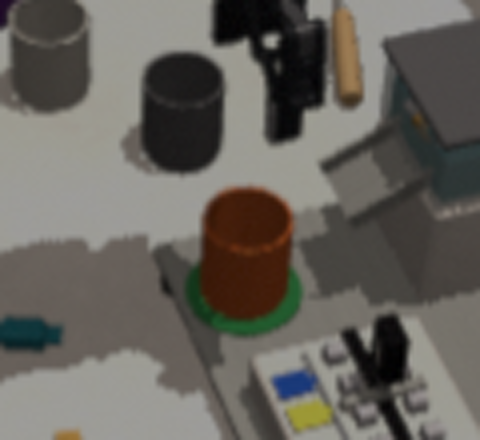

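Run:
```python
from h import *
f,o=grab('wrist')
hsv=cv2.cvtColor(f['img'],cv2.COLOR_BGR2HSV);m=cv2.inRange(hsv,(3,140,20),(16,255,255))
_,lab,s,ce=cv2.connectedComponentsWithStats(m);i=1+np.argmax(s[1:,4]);print(s[i])
l,t,w,h,_=s[i]
print('rim bottom',atz(f,(l+w/2,t+h-.5),.097,o),'rim l,r',atz(f,(l,210),.097,o),atz(f,(l+w,210),.097,o))
# base near edge
print('base near edge',atz(f,(286,t),.027,o), 'pad edge', atz(f,(286,158),.027,o))
```

```text
[ 252  169   67   75 3849]
rim bottom [0.55661511 0.11392648 0.097     ] rim l,r [0.52267658 0.08616053 0.097     ] [0.5261501  0.14542934 0.097     ]
base near edge [0.49937593 0.11791853 0.027     ] pad edge [0.48747173 0.11860409 0.027     ]
```

The tub is upright and its centre is within about 2 mm of the pad's. Now the button, with the fingers shut.

```bash
python3 plan.py 8 .5459 -.1619 .315 86.6
```

```text
t 27.75 [0.5251 0.1147 0.3723] yaw 86.6 w 0.0851 F [-0.1 -0.1  0.3] M [-0.01  0.04  0.01] j [ 6. 18. -6. 67. -0.  9.]
{"linear": [[-3.44, 0.46, 0.72], [-3.44, 0.46, 0.72], [-3.44, 0.46, 0.72], [-3.44, 0.46, 0.72], [-3.44, 0.46, 0.72], [-3.44, 0.46, 0.72], [-3.44, 0.46, 0.72], [-3.44, 0.46, 0.72]], "rotation": [[-0.0, 0.0, 0.0], [-0.0, 0.0, 0.0], [-0.0, 0.0, 0.0], [-0.0, 0.0, 0.0], [-0.0, 0.0, 0.0], [-0.0, 0.0, 0.0], [-0.0, 0.0, 0.0], [-0.0, 0.0, 0.0]]}
```

Call:
send_rows(gripper=[0.2, 0.5, 1, 1, 1, 1, 1, 1], linear=[[-3.4, 0.45, 0.2], [-3.4, 0.45, 0.2], [-3.4, 0.45, 0.5], [-3.4, 0.45, 0.7], [-3.4, 0.45, 0.7], [-3.4, 0.45, 0.7], [-3.2, 0.45, 0.7], [-1.5, 0.3, 0.7]], rotation=[[0, 0, 0], [0, 0, 0], [0, 0, 0], [0, 0, 0], [0, 0, 0], [0, 0, 0], [0, 0, 0], [0, 0, 0]])

```text
time: 28.42
eef_pos: [0.5452, -0.1434, 0.3216]
orientation: [[0.047, 0.999, -0.006], [0.999, -0.047, 0.003], [0.003, -0.006, -1.0]]
contact_force: [0.5, 0.2, 0.9]
gripper_width: -0.0002
```

```bash
python3 plan.py 4 .5459 -.1619 .30 86.6
```

```text
t 28.4167 [ 0.5452 -0.1434  0.3216] yaw 87.3 w -0.0002 F [0.5 0.2 0.9] M [-0.05  0.03  0.03] j [-21.  23.  -6.  61.   0. -18.]
{"linear": [[-0.46, 0.04, 0.54], [-0.46, 0.04, 0.54], [-0.46, 0.04, 0.54], [-0.46, 0.04, 0.54]], "rotation": [[-0.1, -0.0, 0.2], [-0.1, -0.0, 0.2], [-0.1, -0.0, 0.2], [-0.1, -0.0, 0.2]]}
```

Call:
send_rows(gripper=[1, 1, 1, 1, 1, 1, 1, 1], linear=[[-0.3, 0.05, 0.5], [-0.4, 0.05, 0.5], [-0.4, 0.05, 0.5], [-0.3, 0.05, 0.4], [0, 0, 0], [0, 0, 0], [0, 0, 0], [0, 0, 0]], rotation=[[-0.1, 0, 0], [-0.1, 0, 0], [-0.1, 0, 0], [0, 0, 0], [0, 0, 0], [0, 0, 0], [0, 0, 0], [0, 0, 0]])

```text
time: 29.08
eef_pos: [0.545, -0.1568, 0.2971]
orientation: [[0.047, 0.999, -0.007], [0.999, -0.047, 0.007], [0.006, -0.008, -1.0]]
contact_force: [0.2, 1.1, 0.5]
gripper_width: 0.0003
```

```bash
python3 pl.py w14; python3 plan.py 4 .5459 -.1619 .26 86.6
```

```text
pad pred [584.20068934 182.6206405 ]
t 29.2333 [ 0.5451 -0.1571  0.2972] yaw 87.3 w 0.0002 F [ 0.1 -0.2  0.4] M [ 0.05 -0.01 -0.01] j [-23.  24.  -8.  58.   0. -20.]
{"linear": [[-0.12, 0.03, 0.93], [-0.12, 0.03, 0.93], [-0.12, 0.03, 0.93], [-0.12, 0.03, 0.93]], "rotation": [[-0.1, -0.1, 0.2], [-0.1, -0.1, 0.2], [-0.1, -0.1, 0.2], [-0.1, -0.1, 0.2]]}
```

View pics/w14.png

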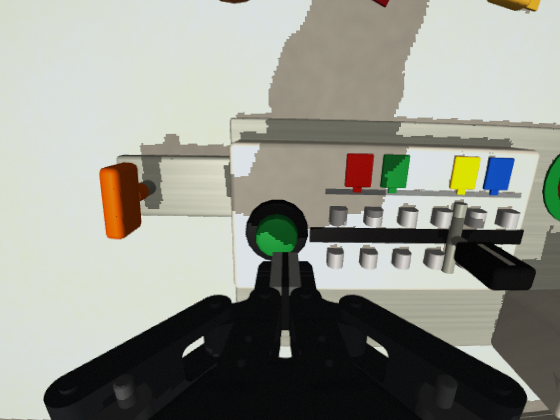

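The button is at (277,235), with the fingertips at (285,260) about 5 mm to its side, as computed. Aligning and descending.

Call:
send_rows(gripper=[1, 1, 1, 1, 1, 1, 1, 1], linear=[[-0.15, 0.03, 0.9], [-0.15, 0.03, 0.9], [-0.15, 0.03, 0.8], [-0.1, 0.03, 0.7], [0, 0, 0], [0, 0, 0], [0, 0, 0], [0, 0, 0]], rotation=[[-0.1, -0.1, 0], [-0.1, -0.1, 0], [-0.1, -0.1, 0], [0, 0, 0], [0, 0, 0], [0, 0, 0], [0, 0, 0], [0, 0, 0]])

```text
time: 29.9
eef_pos: [0.5455, -0.163, 0.2597]
orientation: [[0.048, 0.999, -0.003], [0.999, -0.048, 0.001], [0.001, -0.003, -1.0]]
contact_force: [0.3, 0.5, 0.8]
gripper_width: 0.0002
```

```bash
python3 plan.py 4 .5459 -.1619 .245 86.6
```

```text
t 29.9 [ 0.5455 -0.163   0.2597] yaw 87.3 w 0.0002 F [0.3 0.5 0.8] M [-0.    0.   -0.01] j [-23.  26. -11.  53.  -0. -20.]
{"linear": [[0.03, 0.01, 0.37], [0.03, 0.01, 0.37], [0.03, 0.01, 0.37], [0.03, 0.01, 0.37]], "rotation": [[-0.0, -0.0, 0.2], [-0.0, -0.0, 0.2], [-0.0, -0.0, 0.2], [-0.0, -0.0, 0.2]]}
```

Call:
send_rows(gripper=[1, 1, 1, 1, 1, 1, 1, 1], linear=[[0, 0, 0.2], [0, 0, 0.2], [0, 0, 0.2], [0, 0, 0.2], [0, 0, 0.2], [0, 0, 0.2], [0, 0, 0.15], [0, 0, 0.15]], rotation=[[0, 0, 0], [0, 0, 0], [0, 0, 0], [0, 0, 0], [0, 0, 0], [0, 0, 0], [0, 0, 0], [0, 0, 0]])

```text
time: 30.57
eef_pos: [0.5458, -0.163, 0.2493]
orientation: [[0.047, 0.999, 0.001], [0.999, -0.047, -0.001], [-0.001, 0.001, -1.0]]
contact_force: [-5.4, 2.4, 13.6]
gripper_width: -0.0001
```

```bash
python3 plan.py
```

```text
t 30.5667 [ 0.5458 -0.163   0.2493] yaw 87.3 w -0.0001 F [-5.4  2.4 13.6] M [ 0.37  0.99 -0.  ] j [-23.  26. -12.  51.  -0. -20.]
```

Call:
send_rows(gripper=[1, 1, 1, 1, 1, 1, 1, 1], linear=[[0, 0, 0.2], [0, 0, 0.2], [0, 0, 0.2], [0, 0, 0.2], [0, 0, 0.25], [0, 0, 0.25], [0, 0, 0.25], [0, 0, 0.25]], rotation=[[0, 0, 0], [0, 0, 0], [0, 0, 0], [0, 0, 0], [0, 0, 0], [0, 0, 0], [0, 0, 0], [0, 0, 0]])

```text
time: 31.23
eef_pos: [0.5444, -0.1621, 0.2491]
orientation: [[0.046, 0.999, 0.009], [0.999, -0.046, -0.007], [-0.006, 0.01, -1.0]]
contact_force: [-7.0, 3.1, 18.8]
gripper_width: 0.0001
```

```bash
python3 plan.py
python3 - <<'E'
from h import *
f,o=grab('wrist','w15')
S,_=grab('side');cv2.imwrite('pics/s15.png',cv2.resize(S['img'][180:330,290:430],None,fx=4,fy=4,interpolation=cv2.INTER_CUBIC))
E
```

```text
t 31.2333 [ 0.5444 -0.1621  0.2491] yaw 87.3 w 0.0001 F [-7.   3.1 18.8] M [ 0.59  1.46 -0.04] j [-23.  26. -13.  51.  -0. -20.]
```

View pics/s15.png

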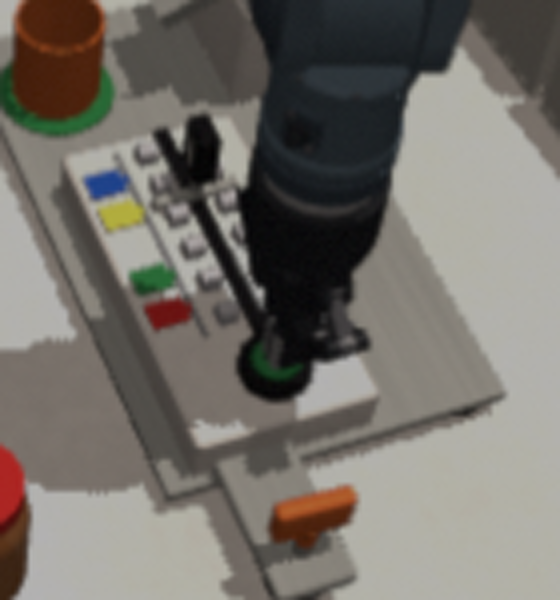

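View pics/w15.png

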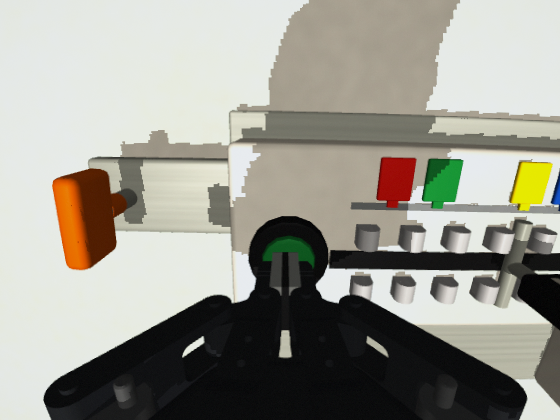

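Run:
```python
from h import *
o=r.get_obs();f=vision.grab_frame('wrist')
R=np.array(o['orientation']);p=o['eef_pos']
for v in [(0,-.011,.173),(0,.011,.173),(0,0,.173),(0,-.011,.15),(.008,-.011,.173)]: print(v,(p+R@np.array(v)).round(4),proj(f,p+R@np.array(v),o).round(1))
for z in (.072,.078): print('button c',z,proj(f,(.5459,-.1619,z),o).round(1),'near',proj(f,(.5309,-.1619,z),o).round(1),'left/right',proj(f,(.5459,-.1769,z),o).round(1),proj(f,(.5459,-.1469,z),o).round(1))
hsv=cv2.cvtColor(f['img'],cv2.COLOR_BGR2HSV);m=cv2.inRange(hsv,(45,90,40),(75,255,255))[200:300,230:350];ys,xs=np.nonzero(m);print('green',xs.min()+230,xs.max()+230,ys.min()+200,ys.max()+200)
cv2.imwrite('pics/w16.png',cv2.resize(f['img'][200:310,220:360],None,fx=5,fy=5,interpolation=cv2.INTER_CUBIC))
```

```text
(0, -0.011, 0.173) [ 0.535  -0.1627  0.076 ] [283.7 248.1]
(0, 0.011, 0.173) [ 0.557  -0.1637  0.0762] [283.8 283.8]
(0, 0, 0.173) [ 0.546  -0.1632  0.0761] [283.8 266.4]
(0, -0.011, 0.15) [ 0.5348 -0.1626  0.099 ] [283.5 269. ]
(0.008, -0.011, 0.173) [ 0.5354 -0.1547  0.076 ] [298.6 248.1]
button c 0.072 [286.2 262.5] near [284.9 238. ] left/right [259.6 263.5] [312.8 261.5]
button c 0.078 [286.1 267.8] near [284.9 242.5] left/right [258.6 268.8] [313.7 266.7]
green 263 314 236 267
```

View pics/w16.png

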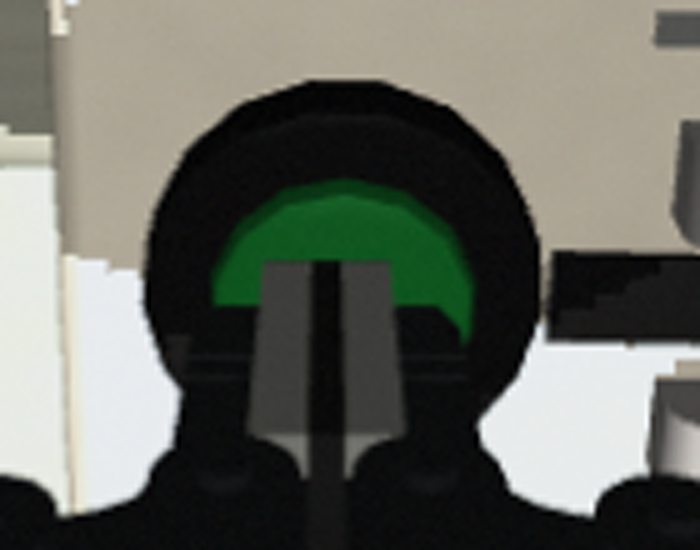

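Call:
send_rows(gripper=[1, 1, 1, 1, 1, 1, 1, 1], linear=[[0, 0, -0.3], [0, 0, -0.4], [0, 0, -0.3], [0, 0, 0], [0, 0, 0], [0, 0, 0], [0, 0, 0], [0, 0, 0]], rotation=[[0, 0, 0], [0, 0, 0], [0, 0, 0], [0, 0, 0], [0, 0, 0], [0, 0, 0], [0, 0, 0], [0, 0, 0]])

```text
time: 32.05
eef_pos: [0.5447, -0.162, 0.2599]
orientation: [[0.046, 0.999, 0.011], [0.999, -0.046, -0.007], [-0.007, 0.011, -1.0]]
contact_force: [-0.2, 0.3, -0.4]
gripper_width: -0.0002
```

```bash
python3 plan.py 1 .5459 -.1619 .26 86.6;python3 - <<'E'
from h import *
o=r.get_obs();f=vision.grab_frame('wrist')
p=o['eef_pos']
for z in (.072,.078): print(z,'near',proj(f,(.5309,-.1619,z),o).round(1),'left/right',proj(f,(.5459,-.1769,z),o).round(1),proj(f,(.5459,-.1469,z),o).round(1))
cv2.imwrite('pics/w17.png',cv2.resize(f['img'][180:290,220:360],None,fx=5,fy=5,interpolation=cv2.INTER_CUBIC))
E
```

```text
t 32.05 [ 0.5447 -0.162   0.2599] yaw 87.3 w -0.0002 F [-0.2  0.3 -0.4] M [-0.01  0.05  0.02] j [-23.  25. -12.  52.  -0. -20.]
{"linear": [[0.02, 0.12, -0.01]], "rotation": [[0.7, 0.4, 0.7]]}
0.072 near [285.2 229.7] left/right [261.3 253.9] [311.4 252. ]
0.078 near [285.1 233.6] left/right [260.4 258.6] [312.2 256.6]
```

View pics/w17.png

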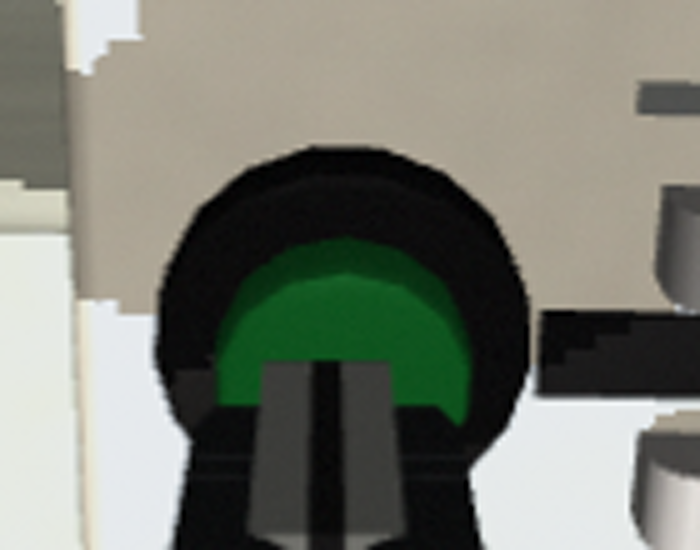

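Comparing frames, the button's face moved by the full 6 mm (it matches z = 72 mm once the offset seen with the button out is removed), and it held still as force rose from 13.6 to 18.8 N, so it reached its stop. Retreating for the final check.

Call:
send_rows(gripper=[1, 1, 1, 1, 1, 1, 1, 1], linear=[[0, 0, -1], [0, 0, -2], [0, 0, -2.5], [-1, -1, -2.5], [-2, -2, -2], [-2, -2.5, -1], [-2, -2.5, 0], [-1, -2, 0]], rotation=[[0, 0, 0], [0, 0, 0], [0, 0, 0], [0, 0, 0], [0, 0, 0], [0, 0, 0], [0, 0, 0], [0, 0, 0]])

```text
time: 32.77
eef_pos: [0.4396, -0.2372, 0.3774]
orientation: [[0.037, 0.999, 0.011], [0.999, -0.037, -0.009], [-0.008, 0.012, -1.0]]
contact_force: [-0.5, 0.4, -0.2]
gripper_width: -0.0002
```

Call:
send_rows(gripper=[1, 1, 1, 1, 1, 1, 1, 1], linear=[[-2, -2, 0], [-2, -2, 0], [-2, -2, 0], [-1, -1, 0], [0, 0, 0], [0, 0, 0], [0, 0, 0], [0, 0, 0]], rotation=[[0, 0, 0], [0, 0, 0], [0, 0, 0], [0, 0, 0], [0, 0, 0], [0, 0, 0], [0, 0, 0], [0, 0, 0]])

```text
time: 33.43
eef_pos: [0.3603, -0.3081, 0.3842]
orientation: [[0.042, 0.999, 0.017], [0.999, -0.042, -0.015], [-0.014, 0.017, -1.0]]
contact_force: [-0.8, -0.4, 0.6]
gripper_width: 0.0
```

```bash
python3 plan.py
python3 - <<'E'
from h import *
S,_=grab('side','fs');T,_=grab('top','ft');f,o=grab('wrist','fw')
cv2.imwrite('pics/fsz.png',cv2.resize(S['img'][130:340,230:430],None,fx=2.8,fy=2.8,interpolation=cv2.INTER_CUBIC))
cv2.imwrite('pics/ftz.png',cv2.resize(T['img'][130:300,120:440],None,fx=2.4,fy=2.4,interpolation=cv2.INTER_CUBIC))
E
```

```text
t 33.4333 [ 0.3603 -0.3081  0.3842] yaw 87.6 w 0.0 F [-0.8 -0.4  0.6] M [ 0.03 -0.02  0.  ] j [-48.  10. -14.  65.   0. -46.]
```

View pics/fsz.png

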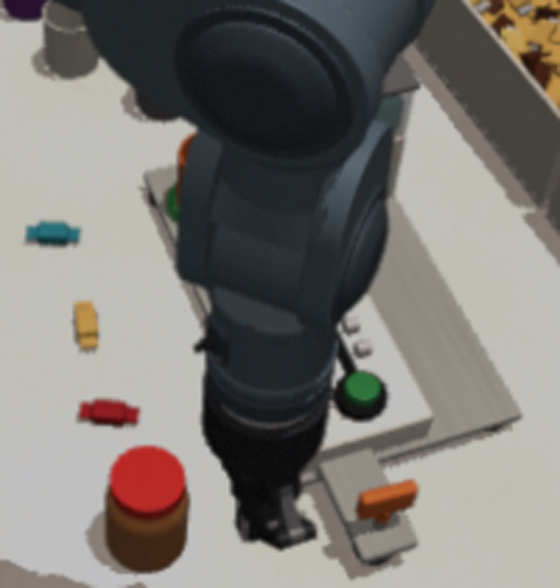

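View pics/ftz.png

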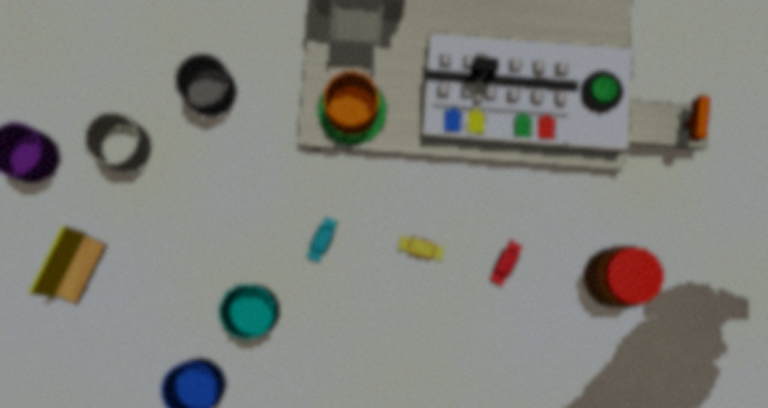

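View pics/fw.png

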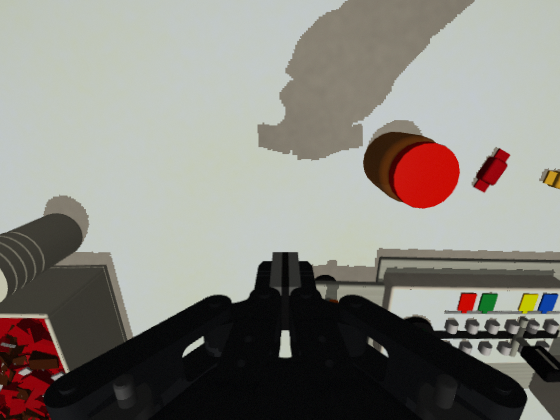

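The final views show the following:
- **Tub:** upright on the pad, at (351,105) in the zoomed top view.
- **Knob pin:** in line with the yellow tag, at (478,90).
- **Button:** back out, and the bystanders have not moved.
- **Gripper:** clear of everything.

Handing in.

```bash
python3 -c "
from bench import r
print(r.finish_job())"
```

```text
the job is handed in; nothing more can be done
None
```

The job is done in the order asked and handed in at about 33.5 s of the 72 s allowed. The hand-in reports no verdict.

- **Foot:** I turned it about 122° clockwise until the turning torque rose by about 0.09 N·m, eased it back 2° and let go. In the wrist picture the wing still looks 2–3° off the dispenser's x axis. The foot may therefore sit about 0.03–0.04 rad past first touch, which friction could hold.
- **Portion knob:** I lifted it about 22 mm, carried it +26 mm and dropped it into the notch marked by the yellow tag. The wrist view shows the pin level with the tag and at seated height.
- **Orange tub:** it stands upright on the pad and is released. I corrected a 4 mm offset before setting it down. Afterwards the wrist picture put its centre within about 2 mm of the pad's middle, and the side view agreed.
- **Start button:** pressed to its stop. The height did not change as the force rose from 13.6 to 18.8 N. The fingertip height worked out from the stated finger length implied only about 2 mm of travel. The pictures before and after release showed the full 6 mm, and I relied on those.
- **Everything else:** the last top view shows the other tubs, the jar and the price stand where they were, with the robot touching nothing.

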